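Clamp a maple block in a quick-release vice

ROBOT

A 6-joint arm with a two-finger parallel gripper is mounted at the origin on a cart in front of the work surface, level with it; the furniture and walls round the work are solid. World frame = base frame: x ahead of the robot, y to its left, z up, the work surface at z = 0. Lengths are in m, angles in rad, forces in N, time in s.
With the tool pointing down it reaches from about 0.225 to 0.875 m from the base axis. Payload 3.4 kg.
Tool frame: the origin (TCP) lies at the very end of the fingers, on their centre line; the grasp point (between the pads) lies 19 mm behind it; z points along the fingers, y is the direction in which the jaws open and shut (so a half turn about z gives the same grasp; the last joint's range is limited). The gripper opens to 85 mm and grips with 20 to 120 N. Pads are 22 mm wide; open, the fingers measure 114 mm over their backs; the gripper's body (76 mm by 85 mm) begins 54 mm behind the grasp point. The pads swing forward as they close: fully open they stand 13 mm farther back than shut.
Start: joints at [1.211, 0.276, 1.505, -0, 1.361, -0.121], TCP at [0.136, 0.559, 0.231] pointing down, gripper open.
Joint ranges: [-2.89, 2.89], [-0.75, 2.08], [0.22, 2.7], [-1.18, 4.32], [0.11, 2.71], [-2.7, 2.7]. Speed limits (rad/s): [2.57, 2.57, 3.14, 3.14, 3.14, 3.14].

INTERFACE

Orientations are given as a unit quaternion [w, x, y, z].
In Python, from rig import manip, eyes gives the robot as it stands. The module is installed in compiled form; this text tells all that it offers.
- The arm moves only by the tool servo_tool, never from a script. Its argument "deltas" is one flat list of numbers, 6 for each row, row after row: the shift along the tool's x, y, z in cm, then the turn, a rotation vector about the tool's x, y, z in degrees. A call has 1 to 20 rows; each row shifts and turns the pose as measured when the row begins, along the tool's axes as they then stand; what a row does not reach is not made up. A row lasts 1/10 s, in which the tool goes at most 50 mm and 8.59 degrees, less where a joint would pass 70% of its speed; a pose out of reach is approached as far as the arm can. A call with a gripper value outside its range is refused whole. "jaw" is the finger opening in cm, from 0 to 8.54, set as the call begins (left out, the last holds). The fingers move at their own pace and stop on an object; "grip_force" is the grip in N (left out, the last holds). Time passes only in rows, so rows that do not move let the fingers close. It gives the time, the measured TCP pose, the force and the opening at its end, in the units of the state.
- manip.get_state(): the state, without advancing time (a new reading comes with each control period).
- eyes.get_image(name): name is "side" or "top" or "wrist"; returns (picture, depth): 384x512x3 uint8, red, green, blue; 384x512 float32, m along the optical axis (not along the pixel's ray), 0 where there is no reading.
- eyes.get_calibration(name): a dict with "camera_matrix" (3x3 intrinsics, pixels), "rvec" (rotation vector, rad) and "tvec" (3), from world to camera coordinates, as OpenCV has them. Camera axes: x right, y down, z forward; pixel columns grow to the right and rows downward; lengths in m; the calibration is good to about 2 mm. A picture is of the moment at which its call begins: read the wrist's pose just before it. get_calibration takes no time and is no camera call; for the wrist camera it gives the pose at the moment of the call.
- manip.sign_off(): hands the job in, once; it reports no verdict.
The state is a dict: "clock": time; "qpos": joint angles; "qd": joint speeds; "effort": joint torques, N m; "position": TCP position; "ee_rot": TCP orientation; "contact_force": force on the tool from outside, world axes, zero at the start; "moment": the same for the moment, N m; "width": finger opening in m.
Only numpy, scipy, OpenCV 4.12 (cv2) and the standard library are available. Lean on these libraries where they do the work, as an engineer would, in place of code of your own. Each camera call takes 0.05 s, during which the arm holds its last target.

TASK

Clamp the maple block that stands between the jaws of the quick-release vice. Press the thumb lever on the sliding carriage and, holding it down, push the carriage along until the moving jaw has shut the block against the fixed jaw with only a few millimetres of play left; let the lever spring right back up so that its teeth lock in the rack, then turn the four-armed handle clockwise (seen from the handle end) until the block is held tight. Leave the block flat and square in the jaws, and do not disturb the things lying round the vice.

Things in the scene. Friction and masses are not known exactly. Their poses are not given: they have to be found in the camera images.
- vice: Grey cast quick-release vice on a wooden board (116 x 218 x 18 mm), fixed to the bench. Origin: under its middle, on the bench. y = clamping direction, from handle to fixed jaw; x across, z up. Ways that carry the block: tops at z = 46 mm, the rack (8 mm pitch) between them. Jaws 90 mm wide, tops at z = 84. Board and bed: y = -60 to +158 mm; the handle overhangs the board's -y end.
- fixed_face (a point): Middle of the fixed jaw's cork face, at x = 0, y = +118, z = 65 mm in the vice's frame; vice axes. The face looks to the vice's -y.
- jaw_face (a point): Middle of the moving jaw's cork face (looks to the vice's +y), 65 mm high; vice axes. Jaw opening = distance from here to fixed_face along the vice's y. The jaw rides in front of the carriage and moves with it; the screw pushes it up to 16 mm further out of the carriage.
- jaw: The moving jaw: 90 mm wide, 38 mm high casting with a cork face, guided on the ways. Origin 6 mm behind the face, at the height of the ways. Vice axes.
- carriage (a joint): Travel of the carriage (nut block behind the moving jaw) to the fixed jaw, m: 0 fully back, to 0.060. Locked by teeth when the lever is up; free with it down, drag under 1 N. On release the sprung teeth draw it up to 4 mm either way into a gap of the rack. If it should perch on a rung, the lever stays part way down: press again and shift the carriage a few mm.
- lever (a joint): Quick-release thumb lever on top of the carriage, rad: 0 up (teeth fully in the rack), 0.22 teeth just clear of the rack, 0.32 fully down on its stop. Spring: about 5 N at the plate to start it, 9 N fully down. The teeth lock while it reads under about 0.06.
- lever_pad (a point): Middle of the top of the lever's steel thumb plate, 102 mm high with the lever up. Free plate 44 mm across the vice, 27 mm along it, between an 8 mm high front lip (13 mm towards +y; push on it to slide the carriage) and a 4 mm rear lip. It swings on a pivot 45 mm in front of it: sinks 10 mm until the teeth are clear, 14 mm fully down. Axes tilt with the lever.
- hub (a point): Centre of the handle on the screw axis (parallel to the vice's y, 68 mm above the bench), in the plane of its four arms; moves with carriage and jaw. Steel arms 9 mm thick at 90 degrees, each ending in a black 20 mm ball centred 50 mm from the axis. About 65 mm behind the lever plate; clear of the board and carriage all round.
- screw (a joint): Angle of screw and handle, rad, 0 to 12.57. At 0 and every quarter turn an arm points straight up. Grows when tightened: clockwise from the handle end (top arm goes towards the vice's +x, the +x arm goes down). Advances the jaw 8 mm a turn. Turns against 6 N at a ball; 10 to 14 N at a ball once the block is pinched makes it tight. Stays where it is left.
- block: Maple neck block 50 x 70 x 45 mm, 0.11 kg, standing on the ways between the jaws: its 50 mm (own x axis) lies along the clamping direction, its 70 mm (own y) across, 45 mm high. Origin: centre of its underside. At first up to 10 mm from the fixed jaw and slightly askew.
- oil_stone: Bystander: grey oil stone on a wooden base, 62 x 170 x 29 mm, to the right of the vice. Origin under its middle.
- square: Bystander: try square with rosewood stock, 100 x 128 x 16 mm, flat on the bench to the left. Origin under its middle.
- cup: Bystander: ceramic cup, 83 mm wide, 92 mm high, on the left. Origin under its middle.
- ca_bottle: Bystander: small white glue bottle with a blue nozzle, 32 x 40 x 109 mm, behind on the right. Origin under its middle.

How it is judged:
On the way, in this order (a step that is already met when the one before it is completed fails the run):
1. with the lever held down, the carriage has been slid until the jaw opening is within 14 mm of the block's 50 mm (value of joint lever above 0.18 rad and y of fixed_face in the frame of jaw_face below 0.064 m), for 0.1 s.
2. the lever is back up and the teeth are locked in the rack, the jaw still close to the block (value of joint lever below 0.06 rad and y of fixed_face in the frame of jaw_face below 0.068 m), for 0.2 s.
3. the screw presses the jaw on the block with more than 50 N (value of joint lever below 0.06 rad and contact force between jaw and block above 50 N), for 0.2 s.
At the end, for the whole second after the job is handed in: Lever up (under 0.06 rad); the jaw presses the block with over 40 N, jaw opening under 53 mm; the block flat on the ways (tilt under 0.06 rad, within 5 mm of their height), square (0.06 rad), within 22 mm of the jaws' middle; block and screw at rest (value of joint lever below 0.06 rad and contact force between jaw and block above 40 N and y of fixed_face in the frame of jaw_face below 0.053 m and angle between block's own z axis and vertical below 0.06 rad and angle between the x axis of block and the y axis of vice, either way round below 0.06 rad and z of block in the frame of vice between 0.04 and 0.051 m and x of block in the frame of vice between -0.022 and 0.022 m and linear speed of block below 0.01 m/s and velocity of joint screw between -0.3 and 0.3 rad/s); the robot touches nothing.
It fails at once if the block is tipped over or lifted out of the vice (angle between block's own z axis and vertical above 0.5 rad or z of block in the frame of vice above 0.08 m).
It fails at once if a bystander (oil stone, square, cup or glue bottle) is moved more than 30 mm (distance of any of oil_stone, square, cup, ca_bottle from where it was at the start of the episode above 0.03 m).
It also fails if it takes over 67 s, if anything falls off the work surface, if the arm or the gripper's body presses on something with over 40 N, if the wrist force passes 120 N, or if a joint passes its speed limit or range.

## Working session

There is one attempt and no reset: what is moved stays moved. The work goes in short steps, Python scripts to look and compute and a tool call to move; the robot and the scene stay as the last step left them, time stands still between calls to the robot, and variables do not carry over. Pictures are saved under pics/ and viewed, and the job is handed in when it is done.

Besides the shell and the picture viewer there is one more tool, called after "Call:" as name(argument=value, ...), one argument or row to a line, values as JSON. servo_tool: Moves the arm, as the interface text tells. Its arguments: {"type":"object","properties":{"deltas":{"type":"array","items":{"type":"number"}},"jaw":{"type":"number"},"grip_force":{"type":"number"}},"required":["deltas"]}

```bash
mkdir -p pics; cat > h.py <<'E'
from rig import manip, eyes
import numpy as np, cv2
def cal(n):
    c=eyes.get_calibration(n);R=cv2.Rodrigues(np.array(c["rvec"],float))[0]
    return np.array(c["camera_matrix"]),R,np.array(c["tvec"],float).reshape(3)
def pts(n,d,c=None):
    K,R,t=c or cal(n);v,u=np.mgrid[:d.shape[0],:d.shape[1]]
    P=np.stack([(u-K[0,2])/K[0,0]*d,(v-K[1,2])/K[1,1]*d,d],-1)
    return (P-t)@R
def save(n,im): cv2.imwrite("pics/"+n+".png",im[...,::-1])
E
python3 - <<'E'
from h import *
s=manip.get_state();print({k:np.round(v,3) for k,v in s.items()})
for n in("top","side","wrist"):
    c=cal(n);im,d=eyes.get_image(n);save(n+"0",im);np.savez("pics/"+n+"0.npz",im=im,d=d,P=pts(n,d,c))
    print(n,c[0][0,0],-c[1].T@c[2],c[1][2])
E
```

```text
{'clock': np.float64(0.0), 'qpos': array([ 1.211,  0.277,  1.506,  0.   ,  1.361, -0.121]), 'qd': array([ 0.001, -0.001,  0.   ,  0.002,  0.001,  0.002]), 'effort': array([ 1.0000e-03, -4.1677e+01, -2.4582e+01,  0.0000e+00,  1.1000e-02,
       -0.0000e+00]), 'position': array([0.136, 0.558, 0.23 ]), 'ee_rot': array([-0.   ,  0.119,  0.993, -0.001]), 'contact_force': array([-0.33 ,  0.548,  0.423]), 'moment': array([-0.037,  0.075, -0.009]), 'width': np.float64(0.085)}
top 477.8596732724648 [-0.16839239  0.30788138  1.5309515 ] [ 0.42055148 -0.15145617 -0.89453758]
side 472.88771056797515 [0.39354796 1.35084421 0.84622879] [ 0.09302042 -0.85739993 -0.50617444]
wrist 300.18901661378106 [0.06693945 0.57584594 0.3724    ] [ 0.26998711 -0.06723559 -0.96051358]
```

View pics/top0.png

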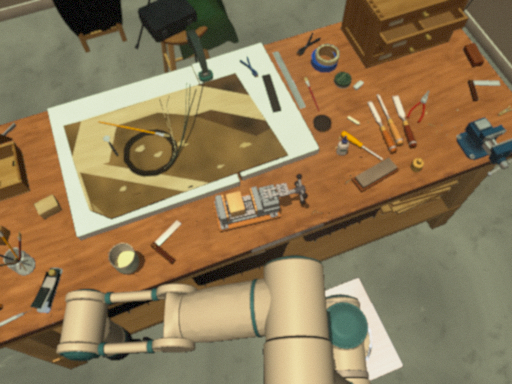

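View pics/side0.png

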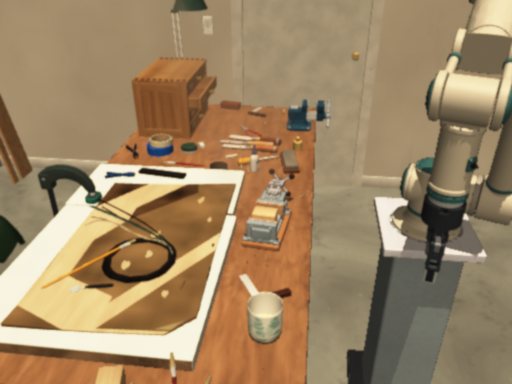

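View pics/wrist0.png

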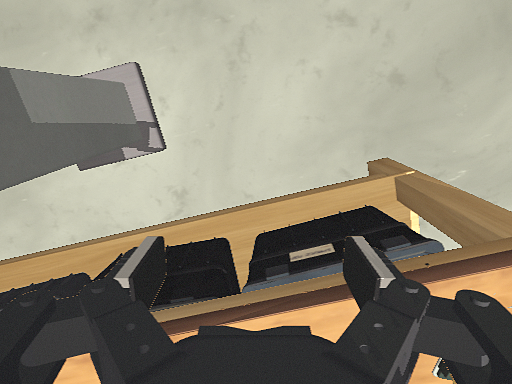

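The vice lies at about (255,205) in the top view. Its handle is at (298,188), pointing to −y (world), and the fixed jaw is on the left. I'll get the 3D points next.

```bash
python3 - <<'E'
from h import *
for n,(a,b,c,d) in {"top":(165,240,205,320),"side":(165,255,235,300)}.items():
    z=np.load(f"pics/{n}0.npz");im=z["im"][a:b,c:d];P=z["P"][a:b,c:d]
    save(n+"crop",cv2.resize(im,None,fx=6,fy=6,interpolation=cv2.INTER_CUBIC))
z=np.load("pics/top0.npz");P=z["P"]
for (u,v) in [(235,202),(228,205),(245,205),(270,195),(283,193),(298,188),(258,200),(240,230),(300,200)]: print(u,v,P[v,u].round(3))
E
```

```text
235 202 [0.512 0.134 0.092]
228 205 [0.511 0.16  0.091]
245 205 [0.516 0.099 0.035]
270 195 [0.487 0.018 0.105]
283 193 [ 0.477 -0.024  0.108]
298 188 [ 0.487 -0.085  0.081]
258 200 [0.495 0.058 0.082]
240 230 [0.448 0.145 0.002]
300 200 [ 0.464 -0.086  0.031]
```

View pics/topcrop.png

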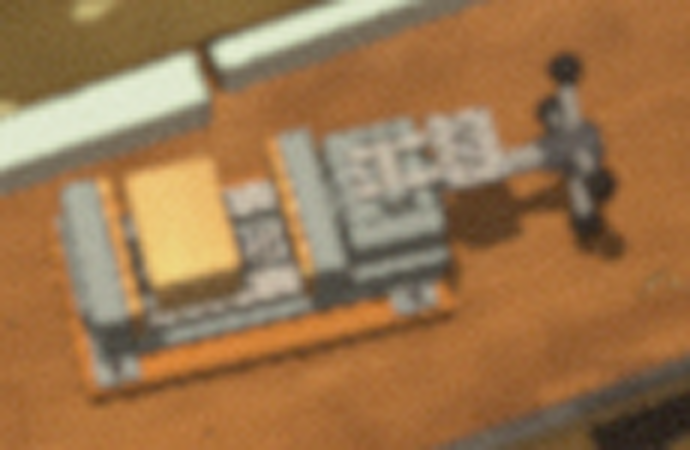

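View pics/sidecrop.png

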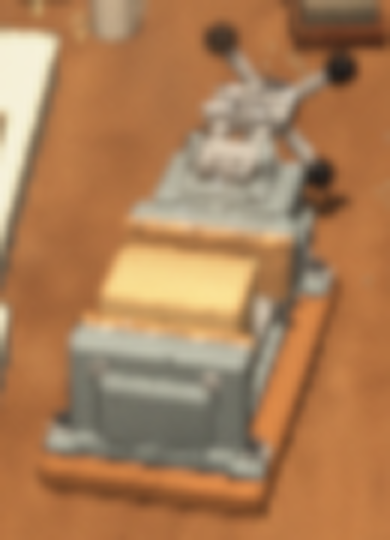

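Call:
servo_tool(
  deltas=[-3.2,-3.06,-0.4,0,0,0,-3.2,-3.06,-0.4,0,0,0,-3.2,-3.06,-0.4,0,0,0,-3.2,-3.06,-0.4,0,0,0,-3.2,-3.06,-0.4,0,0,0,-3.2,-3.06,-0.4,0,0,0,-3.2,-3.06,-0.4,0,0,0,-3.2,-3.06,-0.4,0,0,0,-3.2,-3.06,-0.4,0,0,0,-3.2,-3.06,-0.4,0,0,0,-3.2,-3.06,-0.4,0,0,0,-3.2,-3.06,-0.4,0,0,0,-3.2,-3.06,-0.4,0,0,0,-3.2,-3.06,-0.4,0,0,0,-3.2,-3.06,-0.4,0,0,0],
  jaw=0,
)

```text
clock: 1.65
position: [0.5036, -0.0172, 0.2892]
ee_rot: [-0.001, 0.114, 0.993, -0.001]
contact_force: [1.4, 0.7, -0.1]
width: 0.0001
```

Call:
servo_tool(
  deltas=[0,0,0,0,0,8.59,0,0,0,0,0,8.59,0,0,0,0,0,8.59,0,0,0,0,0,8.59,0,0,0,0,0,8.59,0,0,0,0,0,8.59,0,0,0,0,0,8.59,0,0,0,0,0,8.59,0,0,0,0,0,8.59,0,0,0,0,0,8.59],
)

```text
clock: 2.65
position: [0.5059, -0.025, 0.285]
ee_rot: [-0.002, 0.762, 0.647, -0.004]
contact_force: [-0.2, -1.1, 0.7]
width: 0.0001
```

```bash
python3 - <<'E'
from h import *
s=manip.get_state();print({k:np.round(v,3) for k,v in s.items()})
for n in("wrist",):
    c=cal(n);im,d=eyes.get_image(n);save(n+"1",im);np.savez("pics/"+n+"1.npz",im=im,d=d,P=pts(n,d,c))
    print(-c[1].T@c[2],c[1])
E
```

```text
{'clock': np.float64(2.65), 'qpos': array([-0.184,  0.149,  1.541, -0.004,  1.459, -0.021]), 'qd': array([ 0.000e+00,  2.000e-03,  8.000e-03, -0.000e+00, -1.000e-03,
        1.483e+00]), 'effort': array([-4.0000e-03, -3.4607e+01, -2.5302e+01, -2.1000e-02,  4.1000e-02,
       -1.2350e+00]), 'position': array([ 0.506, -0.025,  0.285]), 'ee_rot': array([-0.002,  0.762,  0.647, -0.004]), 'contact_force': array([-0.174, -1.096,  0.671]), 'moment': array([-0.012, -0.023, -0.033]), 'width': np.float64(0.0)}
[0.51847036 0.04585174 0.42659527] [[ 0.98677179 -0.16190946 -0.00817111]
 [-0.15304123 -0.94698053  0.28250001]
 [-0.05347731 -0.27751253 -0.95923249]]
```

View pics/wrist1.png

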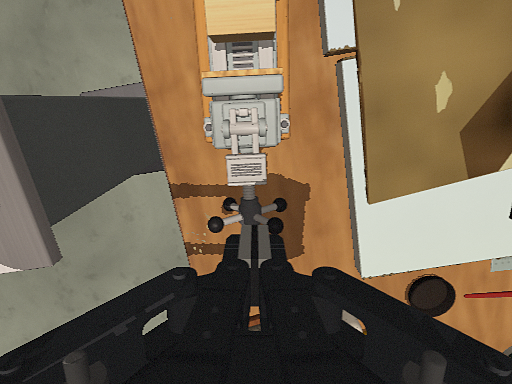

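The wrist view shows the lever plate at (246,168), the moving jaw along (202–282, 85), the handle hub at (250,210) with balls at (230,205), (280,204), (216,225) and (275,225), and the block at the top edge.

```bash
python3 - <<'E'
from h import *
z=np.load("pics/wrist1.npz");P=z["P"];im=z["im"]
save("w1crop",cv2.resize(im[0:250,180:320],None,fx=4,fy=2.4*1.0) if 0 else cv2.resize(im[60:245,190:310],None,fx=3.2*1,fy=3.2))
for n,u,v in [("pad",246,168),("padL",228,168),("padR",264,168),("lipf",246,156),("lipr",246,183),("jawL",206,87),("jawR",279,87),("jawc",242,87),("hub",250,210),("b",230,205),("b",280,204),("b",216,225),("b",275,225),("way",215,60)]:print(n,P[v,u].round(4))
Z=P[...,2]
def fit(m,name):
    m=m.astype(np.uint8);k,l,st,c=cv2.connectedComponentsWithStats(m);i=1+np.argmax(st[1:,4]);q=P[l==i][:,:2]
    r=cv2.minAreaRect(q.astype(np.float32));print(name,len(q),np.round(r[0],4),np.round(r[1],4),round(r[2],2),np.round(cv2.boxPoints(r),4).tolist());return l==i
roi=np.zeros(Z.shape,bool);roi[0:240,190:310]=1
fit(roi&(abs(Z-.084)<.005)&(np.arange(384)[:,None]<100)&(np.arange(384)[:,None]>70),"jawtop")
m=fit(roi&(abs(Z-.102)<.009)&(np.arange(384)[:,None]>145)&(np.arange(384)[:,None]<192),"pad")
fit(roi&(abs(Z-.091)<.005)&(np.arange(384)[:,None]<50),"block")
g=im.astype(int).max(-1)
for mm in [(g<45)&roi&(np.arange(384)[:,None]>190)&(np.arange(384)[:,None]<238)]:
    k,l,st,c=cv2.connectedComponentsWithStats(mm.astype(np.uint8))
    for i in range(1,k):
        if st[i,4]>30:
            q=P[l==i];print(st[i],c[i].round(1),np.median(q,0).round(4),q[:,2].max().round(4))
E
```

```text
pad [ 0.4949 -0.0256  0.1018]
padL [ 0.4751 -0.0226  0.101 ]
padR [ 0.5146 -0.0287  0.1023]
lipf [ 0.4976 -0.0113  0.1075]
lipr [ 0.4923 -0.0417  0.1053]
jawL [0.4661 0.0661 0.0843]
jawR [0.5441 0.0533 0.084 ]
jawc [0.5046 0.0598 0.0834]
hub [ 0.4895 -0.0823  0.0829]
b [ 0.4597 -0.0876  0.0376]
b [ 0.5275 -0.0932  0.0483]
b [ 0.4496 -0.0855  0.1066]
b [ 0.5169 -0.092   0.1161]
way [0.4768 0.0964 0.0447]
jawtop 2002 [0.5051 0.0618] [0.029  0.0892] 80.63 [[0.4587000012397766, 0.05469999834895134], [0.5467000007629395, 0.04019999876618385], [0.5514000058174133, 0.06880000233650208], [0.4634000062942505, 0.08330000191926956]]
pad 1350 [ 0.4955 -0.0227] [0.044 0.044] 83.13 [[0.47110000252723694, -0.041999999433755875], [0.5146999955177307, -0.047200001776218414], [0.5199999809265137, -0.0035000001080334187], [0.4763000011444092, 0.0017000000225380063]]
block 2391 [0.5145 0.1256] [0.0315 0.0701] 81.99 [[0.47760000824928284, 0.11490000039339066], [0.546999990940094, 0.10509999841451645], [0.5514000058174133, 0.1362999975681305], [0.4819999933242798, 0.1460999995470047]]
[223 197  14  14 109] [228.2 203.2] [ 0.4568 -0.085   0.0334] 0.4266
[239 196  19  14  44] [247.  200.8] [ 0.4845 -0.0722  0.0723] 0.0784
[273 198  14  14 131] [280.2 204.2] [ 0.5277 -0.094   0.0449] 0.0493
[208 216  16  17 173] [215.3 224. ] [ 0.4488 -0.0849  0.1034] 0.1078
[267 217  17  21 252] [274.8 226.8] [ 0.5168 -0.0914  0.1152] 0.4266
[251 223   9  15  83] [254.4 230.7] [ 0.5076 -0.0136  0.2963] 0.4266
[228 235  12   3  33] [234.  236.1] [ 0.4973 -0.0159  0.2935] 0.4266
```

View pics/w1crop.png

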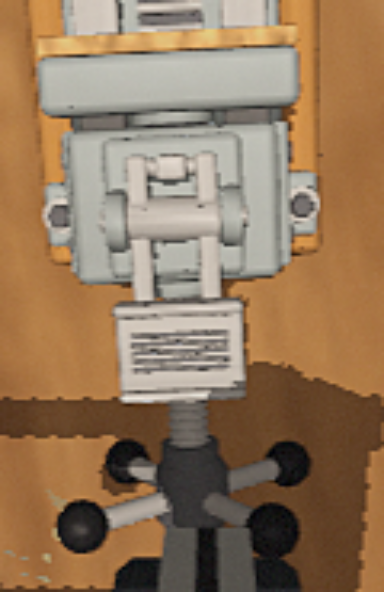

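```bash
python3 - <<'E'
from h import *
a=np.deg2rad(-9.36);ex=np.array([np.cos(a),np.sin(a)]);ey=np.array([-np.sin(a),np.cos(a)])
o=np.array([.4951,-.0257])
for n in("top0","side0","wrist1"):
    z=np.load(f"pics/{n}.npz");P=z["P"].reshape(-1,3);im=z["im"].reshape(-1,3).astype(int)
    q=np.c_[(P[:,:2]-o)@ex,(P[:,:2]-o)@ey,P[:,2]]
    for x0 in(-.04,-.02,0.,.02,):
        m=(abs(q[:,0]-x0)<.006)&(q[:,1]>.05)&(q[:,1]<.25)&(q[:,2]>.03)&(q[:,2]<.12)
        Q=q[m];I=im[m];i=np.argsort(Q[:,1]);last=-1
        if n!="wrist1" : print(n,x0,[(round(1000*y),round(1000*zz),"c" if r-b>70 else "g") for (x,y,zz),(r,g,b) in zip(Q[i],I[i])])
        else:
            s=Q[i];ii=I[i]; print(n,x0,[(round(1000*y),round(1000*zz),"c" if r-b>60 else "g") for (x,y,zz),(r,g,b) in list(zip(s,ii))[::max(1,len(s)//50)]])
E
```

```text
top0 -0.04 [(51, 60, 'g'), (51, 75, 'g'), (51, 90, 'g'), (51, 84, 'g'), (51, 70, 'g'), (51, 51, 'g'), (52, 61, 'g'), (53, 79, 'g'), (54, 78, 'g'), (54, 50, 'g'), (54, 75, 'g'), (54, 62, 'g'), (54, 33, 'g'), (55, 74, 'g'), (55, 30, 'g'), (55, 49, 'g'), (55, 57, 'g'), (57, 81, 'g'), (57, 60, 'g'), (58, 58, 'g'), (58, 73, 'g'), (58, 51, 'g'), (58, 88, 'g'), (58, 82, 'g'), (58, 32, 'g'), (59, 51, 'g'), (60, 84, 'g'), (61, 55, 'g'), (61, 85, 'g'), (61, 71, 'g'), (61, 67, 'g'), (62, 54, 'g'), (62, 87, 'g'), (64, 86, 'g'), (64, 86, 'g'), (65, 64, 'g'), (65, 57, 'g'), (65, 80, 'g'), (65, 77, 'g'), (66, 36, 'g'), (66, 61, 'g'), (67, 81, 'g'), (68, 71, 'g'), (68, 58, 'g'), (68, 85, 'g'), (68, 70, 'g'), (69, 59, 'g'), (69, 52, 'g'), (69, 45, 'g'), (71, 43, 'g'), (71, 61, 'g'), (71, 93, 'g'), (71, 39, 'g'), (71, 72, 'g'), (72, 37, 'g'), (72, 62, 'g'), (72, 86, 'g'), (73, 31, 'g'), (74, 45, 'g'), (75, 47, 'g'), (76, 43, 'g'), (76, 34, 'g'), (77, 78, 'g'), (79, 83, 'g'), (79, 81, 'g'), (81, 78, 'g'), (82, 78, 'g'), (83, 90, 'g'), (83, 36, 'g'), (84, 81, 'g'), (85, 81, 'g'), (86, 86, 'g'), (86, 78,
[... 27703 characters left out ...]
83, 'g'), (68, 89, 'g'), (71, 84, 'g'), (74, 79, 'g'), (77, 45, 'g'), (80, 80, 'g'), (82, 82, 'g'), (85, 84, 'g'), (87, 83, 'g'), (89, 82, 'g'), (92, 84, 'g'), (94, 83, 'g'), (97, 83, 'g'), (99, 83, 'c'), (101, 82, 'c'), (104, 84, 'c'), (110, 45, 'g'), (112, 44, 'g'), (115, 46, 'g'), (117, 45, 'g'), (121, 47, 'g'), (123, 44, 'g'), (126, 46, 'g'), (129, 46, 'g'), (131, 46, 'g'), (135, 46, 'g'), (137, 44, 'g'), (139, 75, 'g'), (139, 45, 'g'), (139, 56, 'g'), (139, 82, 'g'), (141, 90, 'c'), (143, 91, 'c'), (145, 91, 'c'), (147, 91, 'c'), (149, 90, 'c'), (151, 90, 'c'), (153, 89, 'c'), (155, 91, 'c'), (157, 91, 'c'), (159, 89, 'c'), (160, 90, 'c'), (162, 89, 'c'), (164, 92, 'c'), (166, 91, 'c')]
```

```bash
cat >> h.py <<'E'
A=np.deg2rad(-9.36);EX=np.array([np.cos(A),np.sin(A)]);EY=np.array([-np.sin(A),np.cos(A)]);O=np.array([.4951,-.0257])
from scipy.spatial.transform import Rotation as Rot
def st():
    s=manip.get_state();p=s["position"];w,x,y,z=s["ee_rot"];R=Rot.from_quat([x,y,z,w]).as_matrix()
    d=p[:2]-O;f=s["contact_force"]
    print("clk %.2f vice xy mm"%s["clock"],np.round([d@EX*1e3,d@EY*1e3],1),"z %.1f"%(p[2]*1e3),"yaw err",np.round(np.degrees(np.arctan2(R[1,0],R[0,0]))-80.64,2),"tilt",np.round(R[2],3),"F vice",np.round([f[:2]@EX,f[:2]@EY,f[2]],1),"q",np.round(s["qpos"],2))
E
python3 -c "
from h import *
st()"
```

```text
clk 2.70 vice xy mm [10.5  2.4] z 284.9 yaw err -0.19 tilt [-0.004 -0.007 -1.   ] F vice [-0.9 -0.4 -0.5] q [-0.18  0.15  1.54 -0.    1.46 -0.02]
```

Call:
servo_tool(
  deltas=[-0.1,-0.5,3.5,0,0,0,-0.1,-0.5,4.0,0,0,0,0,0,4.0,0,0,0,0,0,3.5,0,0,0,0,0,1.0,0,0,0,0,0,0,0,0,0],
)

```text
clock: 3.3
position: [0.496, -0.0261, 0.1217]
ee_rot: [0.0, 0.759, 0.651, -0.002]
contact_force: [-0.1, 1.0, 0.3]
width: -0.0004
```

```bash
python3 - <<'E'
from h import *
st();im,d=eyes.get_image("wrist");save("w2",im)
E
```

```text
clk 3.30 vice xy mm [ 1.  -0.2] z 121.7 yaw err 0.61 tilt [-0.004 -0.002 -1.   ] F vice [-0.2  0.9  0.3] q [-0.19  0.25  1.84 -0.    1.06 -0.04]
```

View pics/w2.png

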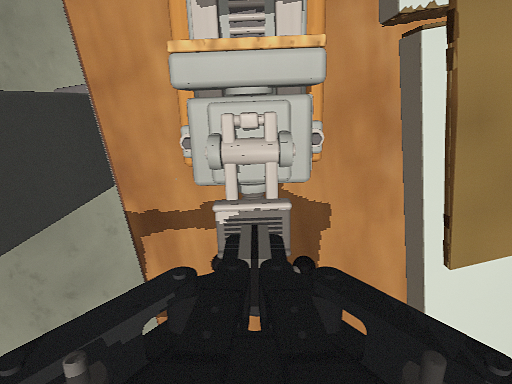

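Fingers are centred over the plate (fingers about x=254, plate 215–291). Pressing now.

Call:
servo_tool(
  deltas=[0,0,1.0,0,0,0,0,0,0.8,0,0,0,0,0,0.5,0,0,0,0,0,0.5,0,0,0],
)

```text
clock: 3.75
position: [0.5009, -0.0271, 0.0983]
ee_rot: [0.005, 0.758, 0.652, 0.002]
contact_force: [-3.3, 0.1, 8.7]
width: 0.0
```

```bash
python3 -c "
from h import *
st()"
```

```text
clk 3.75 vice xy mm [ 6.  -0.5] z 98.3 yaw err 0.7 tilt [-0.004  0.01  -1.   ] F vice [-3.2 -0.4  8.7] q [-0.19  0.28  1.87 -0.    0.99 -0.04]
```

Call:
servo_tool(
  deltas=[0,-0.4,0.6,0,0,0,0,-0.3,0.6,0,0,0,0,-0.2,0.6,0,0,0],
)

```text
clock: 4.05
position: [0.5009, -0.0275, 0.0885]
ee_rot: [0.013, 0.758, 0.652, 0.008]
contact_force: [-12.5, 2.2, 54.6]
width: 0.0001
```

```bash
python3 -c "
from h import *
st()"
```

```text
clk 4.05 vice xy mm [ 6.  -0.9] z 88.5 yaw err 0.71 tilt [-0.005  0.031 -1.   ] F vice [-12.7   0.2  54.6] q [-0.19  0.28  1.9  -0.    0.93 -0.04]
```

Call:
servo_tool(
  deltas=[0,-0.3,-0.15,1.5,0,0,0,-0.2,0,0,0,0],
)

```text
clock: 4.25
position: [0.5007, -0.0277, 0.0956]
ee_rot: [0.008, 0.758, 0.652, 0.003]
contact_force: [-0.5, -1.4, 7.7]
width: 0.0001
```

```bash
python3 - <<'E'
from h import *
st();im,d=eyes.get_image("wrist");save("w3",im)
E
```

```text
clk 4.25 vice xy mm [ 5.8 -1.1] z 95.6 yaw err 0.73 tilt [-0.005  0.017 -1.   ] F vice [-0.3 -1.4  7.7] q [-0.19  0.28  1.88 -0.01  0.97 -0.04]
```

View pics/w3.png

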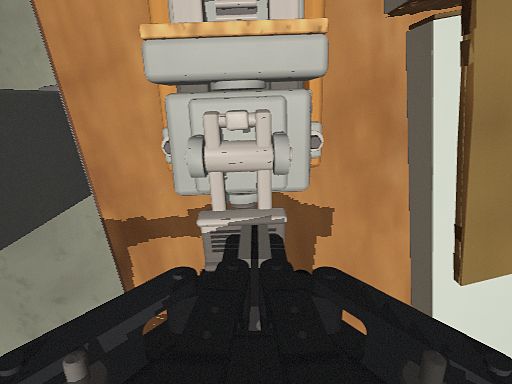

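Call:
servo_tool(
  deltas=[0,-0.5,0.4,0.8,0,0,0,-0.4,0.25,0.5,0,0],
)

```text
clock: 4.5
position: [0.5005, -0.0278, 0.0946]
ee_rot: [0.008, 0.758, 0.652, 0.003]
contact_force: [0.8, -0.5, 8.3]
width: 0.0003
```

```bash
python3 -c "
from h import *
st()"
```

```text
clk 4.50 vice xy mm [ 5.7 -1.1] z 94.6 yaw err 0.7 tilt [-0.006  0.016 -1.   ] F vice [ 0.9 -0.4  8.3] q [-0.19  0.28  1.88 -0.01  0.97 -0.04]
```

Call:
servo_tool(
  deltas=[0,-0.8,0.5,1,0,0,0,-0.8,0.5,1,0,0],
)

```text
clock: 4.7
position: [0.4984, -0.0277, 0.091]
ee_rot: [0.006, 0.759, 0.651, 0.002]
contact_force: [5.4, -0.2, 10.3]
width: 0.0
```

```bash
python3 -c "
from h import *
st()"
```

```text
clk 4.70 vice xy mm [ 3.5 -1.5] z 91.0 yaw err 0.66 tilt [-0.006  0.012 -1.   ] F vice [ 5.4  0.7 10.3] q [-0.19  0.28  1.88 -0.01  0.96 -0.04]
```

Call:
servo_tool(
  deltas=[0.6,-0.3,0.35,0.3,0,0,0.6,-0.3,0.35,0.3,0,0,0.6,-0.3,0.35,0.3,0,0],
)

```text
clock: 5.0
position: [0.5007, -0.0112, 0.089]
ee_rot: [0.009, 0.759, 0.651, 0.002]
contact_force: [-3.9, -0.0, 25.4]
width: 0.0
```

```bash
python3 -c "
from h import *
st()"
```

```text
clk 5.00 vice xy mm [ 3.2 15.2] z 89.0 yaw err 0.65 tilt [-0.008  0.016 -1.   ] F vice [-3.9 -0.7 25.4] q [-0.16  0.29  1.89 -0.01  0.95  0.  ]
```

Call:
servo_tool(
  deltas=[0.5,-0.3,0.2,0.3,0,0,0.5,-0.3,0.2,0.3,0,0,0.4,-0.3,0.2,0.3,0,0],
)

```text
clock: 5.3
position: [0.5022, 0.0031, 0.0906]
ee_rot: [0.011, 0.758, 0.652, 0.003]
contact_force: [-0.2, -0.1, 10.4]
width: -0.0002
```

```bash
cat >> h.py <<'E'
def prof(name):
    c=cal("wrist");im,d=eyes.get_image("wrist");save(name,im);P=pts("wrist",d,c).reshape(-1,3);I=im.reshape(-1,3).astype(int)
    q=np.c_[(P[:,:2]-O)@EX,(P[:,:2]-O)@EY,P[:,2]]*1e3
    cork=(I[:,0]-I[:,2]>55)
    for x0 in(-25,0,25):
        s=(abs(q[:,0]-x0)<5)
        def rng(m): 
            v=q[m,1]; return (len(v),*np.percentile(v,[1,50,99]).round(1)) if len(v) else None
        print(x0,"movjaw z84",rng(s&(abs(q[:,2]-84)<3)&(q[:,1]<185)&(q[:,1]>60)),"movcork",rng(s&cork&(abs(q[:,2]-84)<3)&(q[:,1]<185)&(q[:,1]>60)),"block",rng(s&cork&(abs(q[:,2]-91)<2.5)),"fixcork",rng(s&cork&(abs(q[:,2]-84)<3)&(q[:,1]>189)&(q[:,1]<215)))
    return im,q.reshape(384,512,3)
E
python3 - <<'E'
from h import *
st();prof("w4")
E
```

```text
clk 5.30 vice xy mm [ 2.3 29.5] z 90.6 yaw err 0.69 tilt [-0.009  0.021 -1.   ] F vice [-0.1 -0.2 10.4] q [-0.13  0.28  1.88 -0.01  0.95  0.03]
-25 movjaw z84 (1680, np.float64(77.2), np.float64(120.9), np.float64(136.8)) movcork (351, np.float64(129.1), np.float64(132.0), np.float64(135.4)) block (234, np.float64(136.7), np.float64(138.6), np.float64(140.3)) fixcork None
0 movjaw z84 (1633, np.float64(102.5), np.float64(122.9), np.float64(138.2)) movcork (342, np.float64(130.3), np.float64(133.2), np.float64(136.3)) block (178, np.float64(137.9), np.float64(139.4), np.float64(140.8)) fixcork None
25 movjaw z84 (3001, np.float64(61.0), np.float64(103.3), np.float64(139.3)) movcork (344, np.float64(131.6), np.float64(134.5), np.float64(139.5)) block (120, np.float64(139.4), np.float64(140.3), np.float64(141.3)) fixcork None
```

View pics/w4.png

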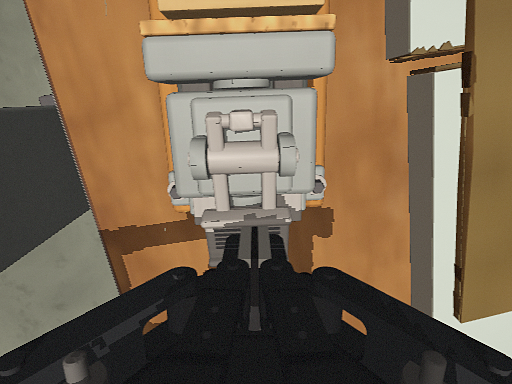

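Call:
servo_tool(
  deltas=[0.3,-0.2,0.25,0.3,0,0,0.3,-0.2,0.25,0.3,0,0],
)

```text
clock: 5.55
position: [0.503, 0.0095, 0.0898]
ee_rot: [0.011, 0.758, 0.652, 0.003]
contact_force: [-1.4, -0.6, 10.0]
width: -0.0001
```

```bash
python3 - <<'E'
from h import *
st();prof("w5");im,d=eyes.get_image("top");save("t5",cv2.resize(im[160:245,200:320],None,fx=6,fy=6))
E
```

```text
clk 5.55 vice xy mm [ 2.1 36. ] z 89.8 yaw err 0.73 tilt [-0.009  0.02  -1.   ] F vice [-1.2 -0.8 10. ] q [-0.11  0.29  1.88 -0.01  0.95  0.04]
-25 movjaw z84 (1697, np.float64(61.4), np.float64(127.2), np.float64(142.1)) movcork (342, np.float64(135.6), np.float64(138.7), np.float64(141.7)) block (292, np.float64(142.2), np.float64(144.4), np.float64(146.6)) fixcork None
0 movjaw z84 (1622, np.float64(74.6), np.float64(129.1), np.float64(143.4)) movcork (352, np.float64(136.6), np.float64(139.7), np.float64(142.9)) block (243, np.float64(143.2), np.float64(145.2), np.float64(147.0)) fixcork None
25 movjaw z84 (3221, np.float64(61.5), np.float64(107.4), np.float64(144.4)) movcork (344, np.float64(138.0), np.float64(141.0), np.float64(144.3)) block (191, np.float64(144.3), np.float64(146.0), np.float64(147.7)) fixcork None
```

View pics/t5.png

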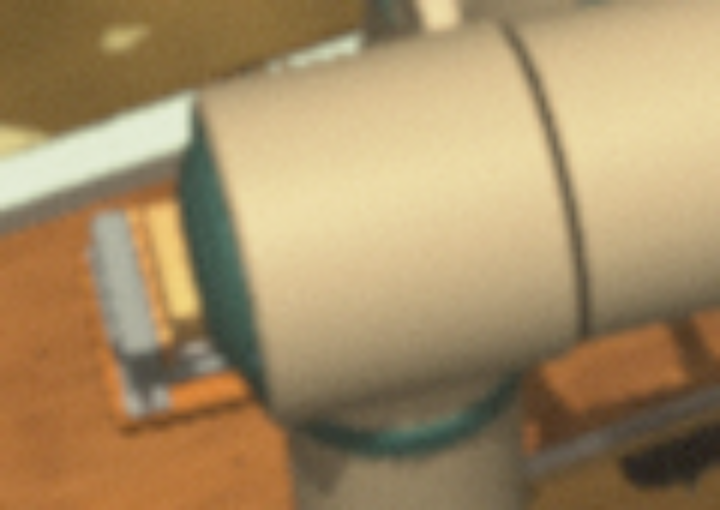

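Jaw face is now at about 143 and the fixed face at about 196.5, so the opening is roughly 53 mm. The block travelled with the jaw. Releasing the lever.

Call:
servo_tool(
  deltas=[0,0,-0.6,0,0,0,-0.1,0,-1.2,0,0,0,-0.1,0,-2.0,0,0,0,0,0,-3,0,0,0,-1.5,0,-3,0,0,0,-2,0,-2,0,0,0],
)

```text
clock: 6.25
position: [0.4954, -0.0241, 0.2124]
ee_rot: [0.01, 0.757, 0.654, 0.004]
contact_force: [0.9, -0.5, -1.1]
width: -0.0
```

```bash
python3 - <<'E'
from h import *
st();im,q=prof("w6")
np.savez("pics/w6.npz",im=im,q=q)
E
```

```text
clk 6.25 vice xy mm [0.1 1.7] z 212.4 yaw err 0.99 tilt [-0.007  0.021 -1.   ] F vice [ 1.  -0.4 -1.1] q [-0.18  0.16  1.71 -0.01  1.25 -0.04]
-25 movjaw z84 (609, np.float64(60.3), np.float64(126.0), np.float64(143.1)) movcork (115, np.float64(136.8), np.float64(139.7), np.float64(142.9)) block (53, np.float64(-32.6), np.float64(144.3), np.float64(145.6)) fixcork None
0 movjaw z84 (547, np.float64(60.7), np.float64(129.2), np.float64(144.6)) movcork (106, np.float64(138.1), np.float64(140.8), np.float64(144.2)) block (37, np.float64(144.4), np.float64(145.4), np.float64(146.3)) fixcork None
25 movjaw z84 (1142, np.float64(62.0), np.float64(105.1), np.float64(145.5)) movcork (100, np.float64(139.4), np.float64(142.0), np.float64(145.6)) block (26, np.float64(145.6), np.float64(146.3), np.float64(146.9)) fixcork None
```

View pics/w6.png

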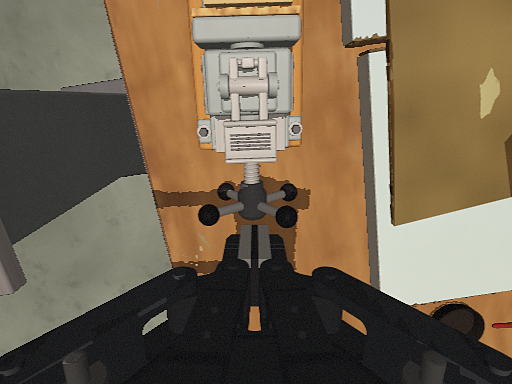

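The plate is at (250,140), the hub at (251,200), and the balls at (226,190), (290,191), (208,215) and (286,216).

```bash
python3 - <<'E'
from h import *
z=np.load("pics/w6.npz");q=z["q"];im=z["im"]
for v in (124,130,136,142,148,153,158):print(v,q[v,250].round(1),q[v,235].round(1))
for n,u,v in[("b",226,190),("b",290,191),("b",208,215),("b",286,216),("hub",251,198)]:
    p=q[v-2:v+3,u-2:u+3].reshape(-1,3);print(n,np.median(p,0).round(1))
E
```

```text
124 [ -2.4  53.5 109.9] [-14.4  53.2 108.8]
130 [ -2.2  47.8 101.2] [-14.7  47.6 101.3]
136 [ -2.2  42.8 100.3] [-14.7  42.7 101. ]
142 [ -2.1  38.  102.4] [-14.7  37.8 102. ]
148 [ -2.   32.8 101.4] [-14.7  32.5 100.8]
153 [ -2.   28.6 101.7] [-14.7  28.1 100.1]
158 [ -1.9  24.6 103.2] [-14.6  24.3 102.6]
b [-27.4 -25.3  35.7]
b [ 42.1 -22.1  46.4]
b [-38.3 -26.3 106.1]
b [ 29.3 -22.3 116.4]
hub [ -0.2 -18.4  81.7]
```

Call:
servo_tool(
  deltas=[-0.7,-2.0,0,1.2,0,1,-0.7,-2.0,0,0,0,0,-0.7,-2.0,1.0,0,0,0,-0.6,-1.2,3.0,0,0,0,0,0,4.0,0,0,0,0,0,2.5,0,0,0,0,0,0.8,0,0,0],
)

```text
clock: 7.0
position: [0.4117, -0.0432, 0.0981]
ee_rot: [0.004, 0.765, 0.644, -0.003]
contact_force: [-0.3, 1.2, 0.1]
width: -0.0001
```

```bash
python3 -c "
from h import *
st()"
```

```text
clk 7.00 vice xy mm [-79.5 -30.9] z 98.1 yaw err -0.4 tilt [-0.01   0.002 -1.   ] F vice [-0.4  1.1  0.1] q [-0.26  0.16  2.03 -0.01  0.94 -0.09]
```

Call:
servo_tool(
  deltas=[0.5,0.3,0.5,0,0,0,0,0.6,0.0,0,0,0,0,0.8,0,0,0,0],
)

```text
clock: 7.3
position: [0.4278, -0.0401, 0.0923]
ee_rot: [0.002, 0.765, 0.644, -0.004]
contact_force: [0.8, -0.7, 0.6]
width: -0.0002
```

```bash
python3 - <<'E'
from h import *
st();im,d=eyes.get_image("wrist");save("w7",im)
E
```

```text
clk 7.30 vice xy mm [-64.1 -25.2] z 92.3 yaw err -0.42 tilt [-0.009 -0.002 -1.   ] F vice [ 0.9 -0.5  0.6] q [-0.25  0.19  2.01 -0.01  0.94 -0.07]
```

View pics/w7.png

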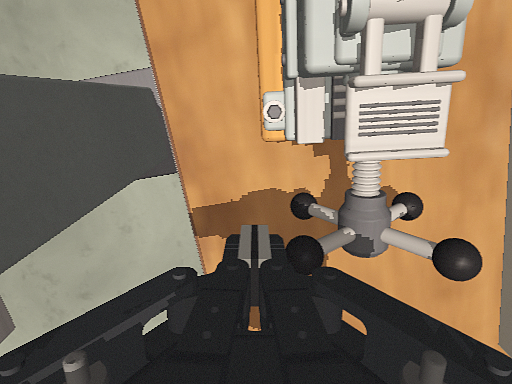

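Call:
servo_tool(
  deltas=[0,0.8,-0.5,0,0,0,0,0.9,-0.5,0,0,0,0,0.9,-0.4,0,0,0,0,0.9,-0.3,0,0,0],
)

```text
clock: 7.75
position: [0.4472, -0.0424, 0.1089]
ee_rot: [-0.014, 0.764, 0.645, -0.017]
contact_force: [-10.8, 1.4, 5.7]
width: 0.0001
```

```bash
python3 -c "
from h import *
st()"
```

```text
clk 7.75 vice xy mm [-44.6 -24.3] z 108.9 yaw err -0.34 tilt [-0.009 -0.043 -0.999] F vice [-10.9  -0.4   5.7] q [-0.24  0.22  1.92 -0.01  1.04 -0.06]
```

Call:
servo_tool(
  deltas=[0,1.0,0.2,-1.5,0,0,0,1.0,0.2,-1,0,0,0,1.0,0.1,-1,0,0],
)

```text
clock: 8.05
position: [0.4497, -0.0429, 0.1081]
ee_rot: [-0.012, 0.763, 0.646, -0.017]
contact_force: [-23.1, 4.0, 27.2]
width: -0.0001
```

```bash
python3 - <<'E'
from h import *
st();im,d=eyes.get_image("wrist");save("w8",im)
E
```

```text
clk 8.05 vice xy mm [-42.  -24.3] z 108.1 yaw err -0.16 tilt [-0.01  -0.042 -0.999] F vice [-23.4   0.2  27.2] q [-0.24  0.22  1.92 -0.02  1.04 -0.06]
```

View pics/w8.png

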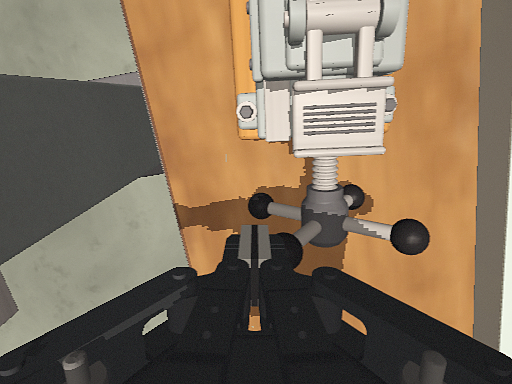

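```bash
python3 - <<'E'
from h import *
c=cal("wrist");im,d=eyes.get_image("wrist");P=pts("wrist",d,c);q=np.dstack([(P[...,:2]-O)@EX,(P[...,:2]-O)@EY,P[...,2]])*1e3
st()
for n,u,v in[("R",410,236),("Llow",260,206),("push",291,248),("Rlow",354,198),("hub",325,205),("padc",340,120)]:
    print(n,np.median(q[v-2:v+3,u-2:u+3].reshape(-1,3),0).round(1))
E
```

```text
clk 8.15 vice xy mm [-42.  -24.3] z 108.0 yaw err -0.16 tilt [-0.011 -0.041 -0.999] F vice [-23.9  -0.6  29.3] q [-0.24  0.22  1.92 -0.02  1.04 -0.06]
R [ 39.  -21.6 103.3]
Llow [-40.5 -26.5  48.4]
push [-23.7 -22.9 115.9]
Rlow [ 28.8 -24.3  35.3]
hub [ -1.1 -13.8  79.5]
padc [ -1.3  37.5 101.8]
```

The pushed ball has turned only about 19° because the finger tip sits too high on it, so the force is pointing downwards. I'll back off, lower the tip and push again along the tangent.

Call:
servo_tool(
  deltas=[0,-1.2,-0.3,-2,0,0,0,-0.8,0.6,-0.5,0,0,0,0,0.6,0,0,0,0,0,0.3,0,0,0],
)

```text
clock: 8.55
position: [0.4325, -0.0402, 0.1]
ee_rot: [0.008, 0.763, 0.646, -0.001]
contact_force: [-0.2, -0.1, -0.1]
width: -0.0
```

```bash
python3 - <<'E'
from h import *
st();im,d=eyes.get_image("side");save("s8",cv2.resize(im[150:250,225:310],None,fx=6,fy=6))
E
```

```text
clk 8.55 vice xy mm [-59.4 -24.5] z 100.0 yaw err -0.15 tilt [-0.011  0.011 -1.   ] F vice [-0.2 -0.1 -0.1] q [-0.24  0.18  2.   -0.01  0.95 -0.07]
```

View pics/s8.png

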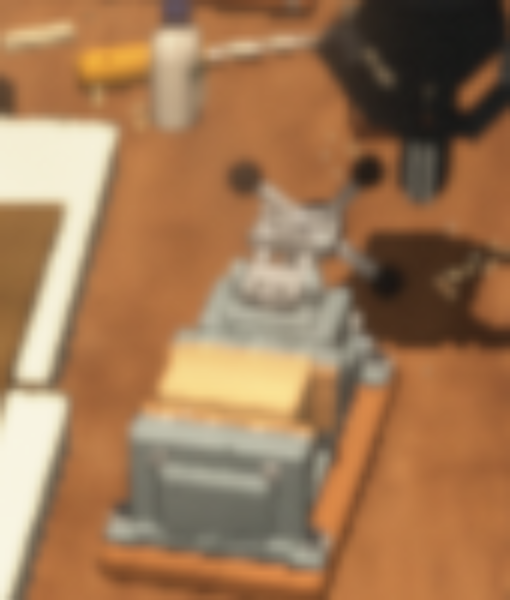

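Call:
servo_tool(
  deltas=[0,1.0,0,-0.5,0,0,0,1.0,-0.2,-0.8,0,0,0,1.0,-0.3,-0.8,0,0,0,1.0,-0.2,-0.8,0,0],
)

```text
clock: 9.0
position: [0.4527, -0.0432, 0.1034]
ee_rot: [0.007, 0.763, 0.647, -0.001]
contact_force: [-15.9, 2.7, 19.0]
width: -0.0005
```

```bash
python3 -c "
from h import *
st()"
```

```text
clk 9.00 vice xy mm [-39.  -24.2] z 103.4 yaw err -0.06 tilt [-0.011  0.01  -1.   ] F vice [-16.1   0.1  19. ] q [-0.24  0.21  1.95 -0.01  0.97 -0.07]
```

```bash
python3 - <<'E'
from h import *
c=cal("wrist");im,d=eyes.get_image("wrist");P=pts("wrist",d,c);q=np.dstack([(P[...,:2]-O)@EX,(P[...,:2]-O)@EY,P[...,2]])*1e3
st();save("w9",im);np.savez("pics/w9.npz",q=q,im=im)
E
```

```text
clk 9.05 vice xy mm [-37.7 -24.3] z 103.8 yaw err -0.06 tilt [-0.011  0.012 -1.   ] F vice [-11.3  -1.3  10.3] q [-0.24  0.21  1.95 -0.01  0.97 -0.07]
```

View pics/w9.png

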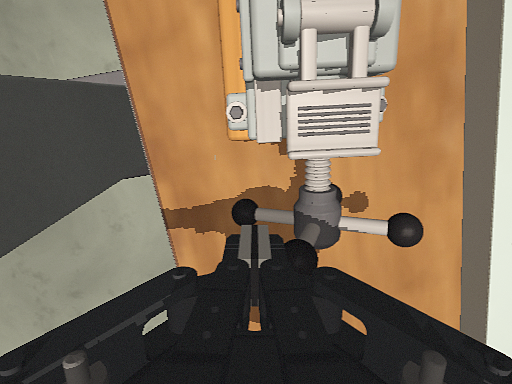

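The handle is turning: the right arm is now nearly level and the pushed ball is nearly at the top. Continuing.

Call:
servo_tool(
  deltas=[0,1.0,-0.2,-0.6,0,0,0,1.0,-0.1,-0.6,0,0,0,1.0,0,-0.6,0,0,0,1.0,0,-0.6,0,0],
)

```text
clock: 9.45
position: [0.4804, -0.0465, 0.106]
ee_rot: [0.01, 0.763, 0.647, 0.003]
contact_force: [-5.9, 3.0, 5.4]
width: -0.0001
```

```bash
python3 - <<'E'
from h import *
st();c=cal("wrist");im,d=eyes.get_image("wrist");P=pts("wrist",d,c);q=np.dstack([(P[...,:2]-O)@EX,(P[...,:2]-O)@EY,P[...,2]])*1e3
save("w10",im);np.savez("pics/w10.npz",q=q,im=im);st()
E
```

```text
clk 9.45 vice xy mm [-11.1 -22.9] z 106.0 yaw err -0.04 tilt [-0.008  0.018 -1.   ] F vice [-6.3  2.   5.4] q [-0.24  0.24  1.9  -0.01  0.98 -0.07]
clk 9.50 vice xy mm [ -9.2 -22.8] z 106.1 yaw err -0.06 tilt [-0.008  0.021 -1.   ] F vice [-4.7  1.9  4.2] q [-0.24  0.24  1.9  -0.01  0.98 -0.07]
```

View pics/w10.png

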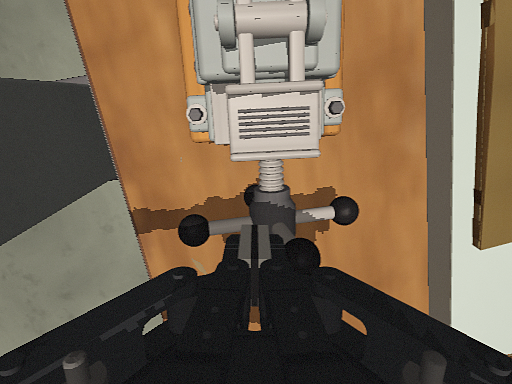

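Call:
servo_tool(
  deltas=[0,0.9,0,-0.6,0,0,0,0.9,0,-0.6,0,0,0,0.9,0,-0.6,0,0],
)

```text
clock: 9.8
position: [0.5002, -0.0481, 0.1023]
ee_rot: [0.011, 0.763, 0.647, 0.006]
contact_force: [-8.3, 1.2, -2.4]
width: -0.0
```

```bash
python3 - <<'E'
from h import *
st();c=cal("wrist");im,d=eyes.get_image("wrist");P=pts("wrist",d,c);q=np.dstack([(P[...,:2]-O)@EX,(P[...,:2]-O)@EY,P[...,2]])*1e3
save("w11",im);np.savez("pics/w11.npz",q=q,im=im);st()
E
```

```text
clk 9.80 vice xy mm [  8.7 -21.3] z 102.3 yaw err -0.05 tilt [-0.005  0.025 -1.   ] F vice [-8.3 -0.1 -2.4] q [-0.23  0.27  1.87 -0.    0.98 -0.07]
clk 9.85 vice xy mm [  9.6 -21.3] z 102.0 yaw err -0.06 tilt [-0.005  0.026 -1.   ] F vice [-5.9  0.6 -1.5] q [-0.23  0.27  1.87 -0.    0.98 -0.07]
```

View pics/w11.png

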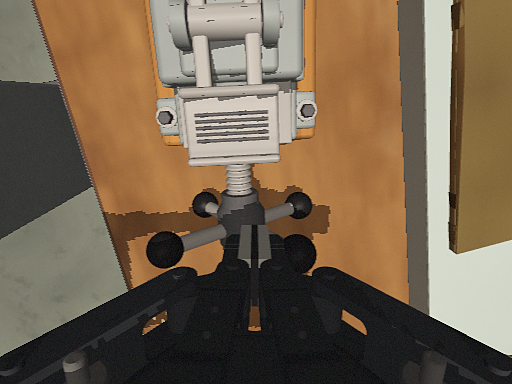

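Call:
servo_tool(
  deltas=[0,0.7,0,-1.0,0,0,0,-0.2,-2.5,-1.0,0,0,-0.2,-2.0,-1.0,0,0,0,-0.1,-3.0,0,0,0,0,0,-2.5,1.0,0,0,0,0,-1.0,2.0,0,0,0,0,0,1.5,0,0,0],
)

```text
clock: 10.55
position: [0.4288, -0.04, 0.0861]
ee_rot: [0.025, 0.762, 0.646, 0.018]
contact_force: [-0.4, 0.3, -0.1]
width: -0.0
```

```bash
python3 - <<'E'
from h import *
st();c=cal("wrist");im,d=eyes.get_image("wrist");P=pts("wrist",d,c);q=np.dstack([(P[...,:2]-O)@EX,(P[...,:2]-O)@EY,P[...,2]])*1e3
save("w12",im);np.savez("pics/w12.npz",q=q,im=im);st()
E
```

```text
clk 10.55 vice xy mm [-63.1 -24.9] z 86.1 yaw err -0.06 tilt [-0.005  0.062 -0.998] F vice [-0.5  0.2 -0.1] q [-0.26  0.17  2.06  0.    0.84 -0.09]
clk 10.60 vice xy mm [-63.5 -24.9] z 84.4 yaw err -0.06 tilt [-0.005  0.059 -0.998] F vice [-0.6  0.6 -1. ] q [-0.26  0.18  2.06  0.    0.84 -0.09]
```

View pics/w12.png

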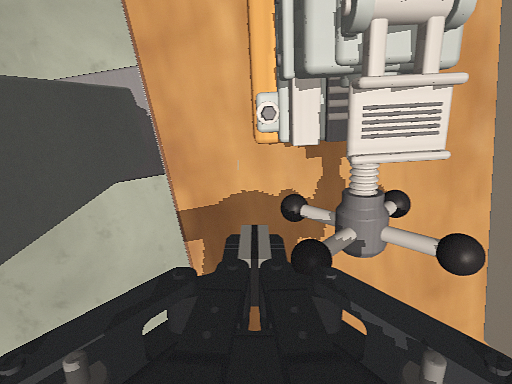

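Call:
servo_tool(
  deltas=[0,0.8,-0.5,2,0,0,0,1.0,-0.5,0,0,0,0,1.0,-0.5,0,0,0,0,1.0,-0.5,0,0,0,0,1.0,-0.4,-0.5,0,0],
)

```text
clock: 11.1
position: [0.4462, -0.0418, 0.1021]
ee_rot: [-0.017, 0.762, 0.647, -0.016]
contact_force: [-13.9, 1.6, 9.1]
width: -0.0001
```

```bash
python3 - <<'E'
from h import *
st();c=cal("wrist");im,d=eyes.get_image("wrist");P=pts("wrist",d,c);q=np.dstack([(P[...,:2]-O)@EX,(P[...,:2]-O)@EY,P[...,2]])*1e3
save("w13",im);np.savez("pics/w13.npz",q=q,im=im);st()
E
```

```text
clk 11.10 vice xy mm [-45.6 -23.8] z 102.1 yaw err 0.06 tilt [-0.003 -0.046 -0.999] F vice [-14.   -0.7   9.1] q [-0.24  0.23  1.93 -0.01  1.03 -0.08]
clk 11.15 vice xy mm [-44.4 -23.9] z 102.6 yaw err 0.06 tilt [-0.003 -0.044 -0.999] F vice [-13.5  -0.2  12.7] q [-0.24  0.23  1.93 -0.01  1.03 -0.08]
```

View pics/w13.png

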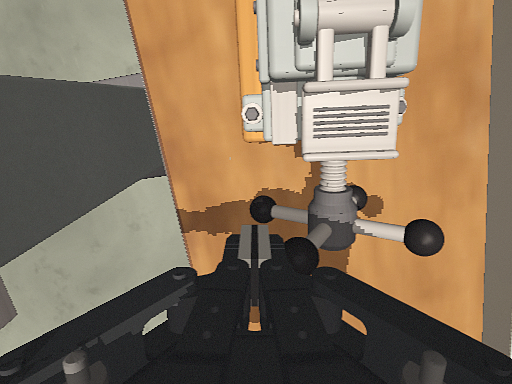

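Call:
servo_tool(
  deltas=[0,1.0,-0.4,-1.5,0,0,0,1.0,-0.3,-1,0,0,0,1.0,-0.2,-0.8,0,0,0,1.0,-0.1,-0.6,0,0],
)

```text
clock: 11.55
position: [0.4678, -0.0444, 0.1114]
ee_rot: [-0.009, 0.762, 0.648, -0.009]
contact_force: [-11.8, 3.0, 19.5]
width: 0.0001
```

```bash
python3 - <<'E'
from h import *
st();c=cal("wrist");im,d=eyes.get_image("wrist");P=pts("wrist",d,c);q=np.dstack([(P[...,:2]-O)@EX,(P[...,:2]-O)@EY,P[...,2]])*1e3
save("w14",im);np.savez("pics/w14.npz",q=q,im=im);st()
E
```

```text
clk 11.55 vice xy mm [-23.9 -22.9] z 111.4 yaw err 0.15 tilt [-0.002 -0.026 -1.   ] F vice [-12.1   1.1  19.5] q [-0.24  0.24  1.89 -0.    1.04 -0.08]
clk 11.60 vice xy mm [-21.6 -22.8] z 112.0 yaw err 0.14 tilt [-0.001 -0.022 -1.   ] F vice [-8.   1.3 16.7] q [-0.24  0.24  1.88 -0.    1.04 -0.08]
```

View pics/w14.png

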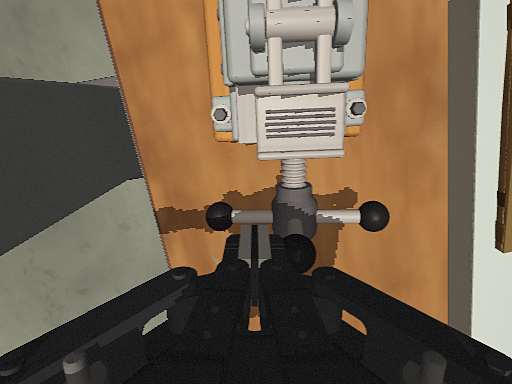

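Call:
servo_tool(
  deltas=[0,1.0,0.1,-0.6,0,0,0,1.0,0.2,-0.6,0,0,0,1.0,0.2,-0.6,0,0],
)

```text
clock: 11.9
position: [0.4966, -0.0476, 0.1107]
ee_rot: [-0.001, 0.762, 0.648, -0.0]
contact_force: [-6.8, 2.2, 2.6]
width: 0.0
```

```bash
python3 - <<'E'
from h import *
st();c=cal("wrist");im,d=eyes.get_image("wrist");P=pts("wrist",d,c);q=np.dstack([(P[...,:2]-O)@EX,(P[...,:2]-O)@EY,P[...,2]])*1e3
save("w15",im);np.savez("pics/w15.npz",q=q,im=im);st()
E
```

```text
clk 11.90 vice xy mm [  5.  -21.3] z 110.7 yaw err 0.14 tilt [ 0.001 -0.002 -1.   ] F vice [-7.1  1.1  2.6] q [-0.24  0.27  1.85  0.    1.03 -0.08]
clk 11.95 vice xy mm [  6.2 -21.3] z 110.2 yaw err 0.13 tilt [ 0.001 -0.001 -1.   ] F vice [-4.4  0.6  4.4] q [-0.24  0.27  1.85  0.    1.03 -0.07]
```

View pics/w15.png

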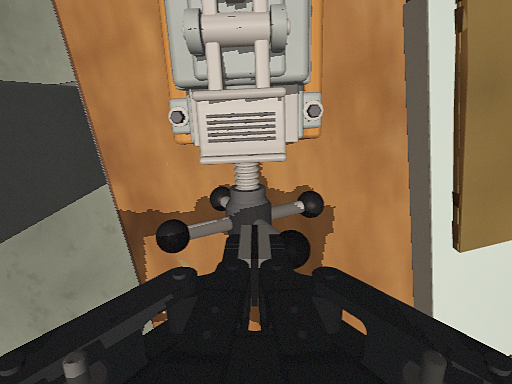

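Call:
servo_tool(
  deltas=[0,1.0,0.3,-0.6,0,0,0,0.9,0.3,-0.6,0,0],
)

```text
clock: 12.15
position: [0.5118, -0.0493, 0.1037]
ee_rot: [0.001, 0.762, 0.648, 0.002]
contact_force: [-7.9, 1.3, 3.7]
width: -0.0002
```

```bash
python3 -c "
from h import *
st()"
```

```text
clk 12.15 vice xy mm [ 20.3 -20.6] z 103.7 yaw err 0.15 tilt [ 0.002  0.005 -1.   ] F vice [-8.  -0.1  3.7] q [-0.23  0.29  1.83  0.    1.02 -0.07]
```

Call:
servo_tool(
  deltas=[0,-0.2,-2.5,0,0,0,-0.1,-2.0,-1.2,0,0,0,-0.1,-3.5,0,0,0,0,0,-3.0,1.0,0.5,0,0,0,-0.7,2.0,0.5,0,0,0,0,1.5,0,0,0],
)

```text
clock: 12.75
position: [0.4294, -0.039, 0.0987]
ee_rot: [0.0, 0.762, 0.648, 0.001]
contact_force: [0.3, -0.4, -0.3]
width: 0.0
```

```bash
python3 - <<'E'
from h import *
st();c=cal("wrist");im,d=eyes.get_image("wrist");save("w16",im);st()
im,d=eyes.get_image("side");save("s16",cv2.resize(im[150:250,225:310],None,fx=6,fy=6))
E
```

```text
clk 12.75 vice xy mm [-62.7 -23.8] z 98.7 yaw err 0.16 tilt [ 0.001  0.002 -1.   ] F vice [ 0.4 -0.4 -0.3] q [-0.25  0.19  2.    0.    0.95 -0.09]
clk 12.80 vice xy mm [-63.7 -23.7] z 96.9 yaw err 0.16 tilt [ 0.001 -0.002 -1.   ] F vice [-1.3 -0.2 -1.2] q [-0.25  0.19  2.    0.    0.95 -0.09]
```

View pics/w16.png

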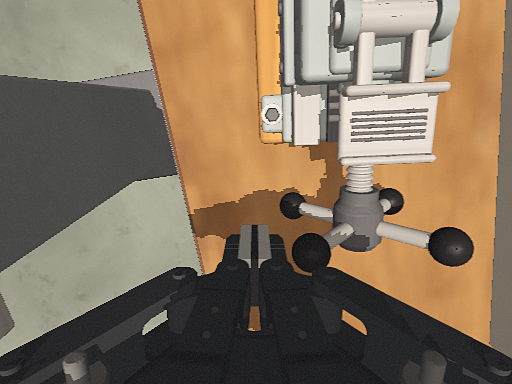

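View pics/s16.png

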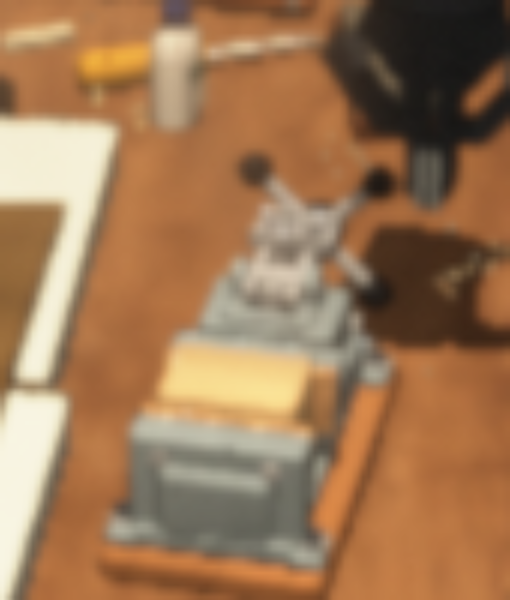

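Stroke 3. The next ball is beside the finger, at (312,250).

Call:
servo_tool(
  deltas=[0.1,0.8,0,0,0,0,0,1.0,-0.4,0,0,0,0,1.0,-0.4,-0.5,0,0,0,1.0,-0.4,-1,0,0,0,1.0,-0.3,-1,0,0],
)

```text
clock: 13.35
position: [0.4501, -0.0408, 0.1089]
ee_rot: [-0.011, 0.761, 0.649, -0.009]
contact_force: [-14.3, 0.6, 7.1]
width: -0.0
```

```bash
python3 - <<'E'
from h import *
st();c=cal("wrist");im,d=eyes.get_image("wrist");save("w17",im);st()
E
```

```text
clk 13.35 vice xy mm [-41.9 -22.2] z 108.9 yaw err 0.32 tilt [ 0.001 -0.029 -1.   ] F vice [-14.2  -1.8   7.1] q [-0.24  0.22  1.92 -0.    1.03 -0.09]
clk 13.40 vice xy mm [-41.  -22.2] z 109.3 yaw err 0.32 tilt [ 0.001 -0.028 -1.   ] F vice [-14.2  -1.1   9.2] q [-0.24  0.22  1.92 -0.    1.03 -0.09]
```

View pics/w17.png

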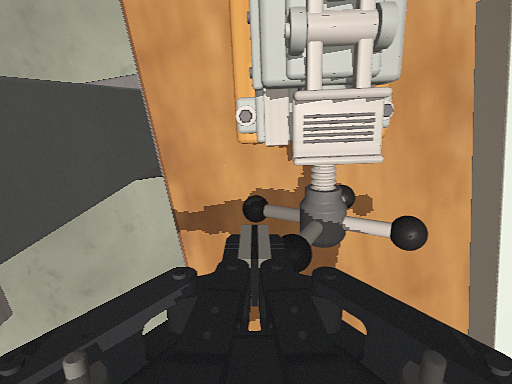

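Call:
servo_tool(
  deltas=[0,1.0,-0.4,-1,0,0,0,1.0,-0.3,-1,0,0,0,1.0,-0.2,-0.8,0,0],
)

```text
clock: 13.7
position: [0.4661, -0.0427, 0.1161]
ee_rot: [-0.007, 0.76, 0.65, -0.005]
contact_force: [-10.2, 2.2, 5.5]
width: -0.0
```

```bash
python3 - <<'E'
from h import *
st();c=cal("wrist");im,d=eyes.get_image("wrist");save("w18",im);st()
E
```

```text
clk 13.70 vice xy mm [-25.8 -21.5] z 116.1 yaw err 0.4 tilt [ 0.002 -0.017 -1.   ] F vice [-10.4   0.5   5.5] q [-0.24  0.22  1.89  0.    1.04 -0.08]
clk 13.75 vice xy mm [-24.2 -21.4] z 116.5 yaw err 0.4 tilt [ 0.002 -0.014 -1.   ] F vice [-8.3 -1.1  4.3] q [-0.24  0.23  1.89  0.    1.04 -0.08]
```

View pics/w18.png

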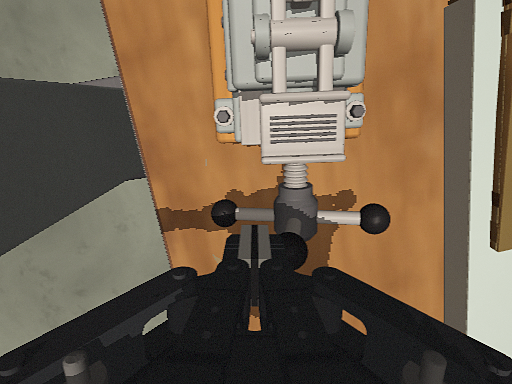

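Call:
servo_tool(
  deltas=[0,0.6,0.4,-0.6,0,0,0,1.0,0.4,-0.6,0,0,0,1.0,0.3,-0.6,0,0,0,1.0,0.3,-0.6,0,0],
)

```text
clock: 14.15
position: [0.4979, -0.0464, 0.1155]
ee_rot: [0.004, 0.76, 0.65, 0.005]
contact_force: [-10.9, 1.5, 2.6]
width: -0.0
```

```bash
python3 - <<'E'
from h import *
st();c=cal("wrist");im,d=eyes.get_image("wrist");save("w19",im);st()
E
```

```text
clk 14.15 vice xy mm [  6.1 -20. ] z 115.5 yaw err 0.47 tilt [ 0.002  0.012 -1.   ] F vice [-11.   -0.3   2.6] q [-0.23  0.26  1.85  0.    1.03 -0.08]
clk 14.20 vice xy mm [  7.1 -20. ] z 114.9 yaw err 0.47 tilt [ 0.002  0.013 -1.   ] F vice [-7.6  0.1  8. ] q [-0.23  0.26  1.85  0.    1.02 -0.08]
```

View pics/w19.png

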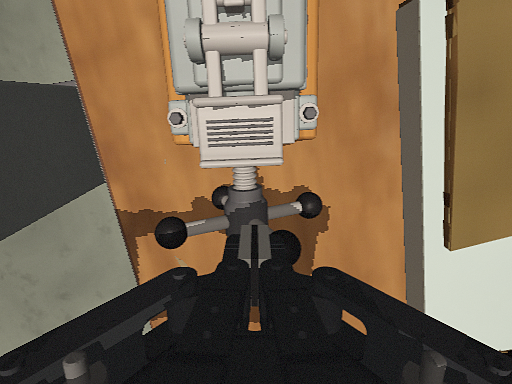

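Call:
servo_tool(
  deltas=[0,0.7,0.6,-0.6,0,0,0,0.9,0.6,-0.6,0,0,0,0.9,0.5,-0.6,0,0],
)

```text
clock: 14.5
position: [0.5193, -0.0486, 0.1026]
ee_rot: [0.01, 0.759, 0.65, 0.011]
contact_force: [-12.6, 0.9, 6.7]
width: 0.0003
```

```bash
python3 - <<'E'
from h import *
st();c=cal("wrist");im,d=eyes.get_image("wrist");save("w20",im)
z,d=eyes.get_image("top");save("t20",cv2.resize(z[160:245,200:320],None,fx=6,fy=6));st()
E
```

```text
clk 14.50 vice xy mm [ 27.6 -18.6] z 102.6 yaw err 0.51 tilt [ 0.004  0.029 -1.   ] F vice [-12.6  -1.2   6.7] q [-0.23  0.29  1.84  0.01  0.99 -0.08]
clk 14.60 vice xy mm [ 28.  -18.7] z 102.0 yaw err 0.51 tilt [ 0.004  0.029 -1.   ] F vice [-9.2  0.2  5.6] q [-0.23  0.29  1.84  0.01  0.99 -0.08]
```

View pics/w20.png

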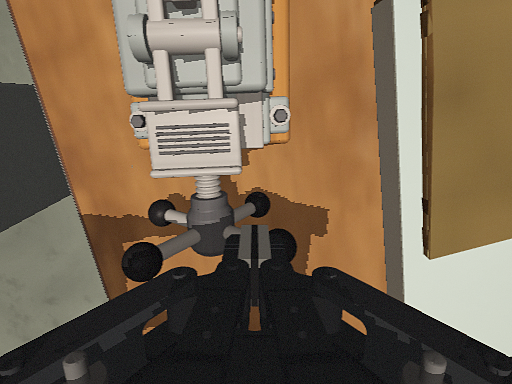

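View pics/t20.png

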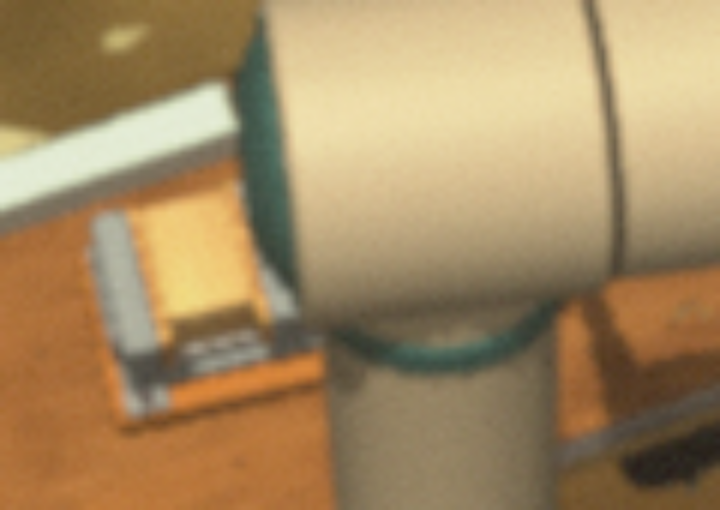

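The block now appears to touch both corks, but the screw isn't tight yet. One more ratchet stroke.

Call:
servo_tool(
  deltas=[0,-0.2,-2.5,0,0,0,-0.1,-2.5,-1.5,0,0,0,0,-4.0,0,0,0,0,0,-3.0,1.0,0.5,0,0,0,-0.5,2.0,0.5,0,0,0,0,2.0,0,0,0],
)

```text
clock: 15.2
position: [0.4323, -0.0367, 0.0976]
ee_rot: [0.013, 0.759, 0.651, 0.012]
contact_force: [0.9, 0.1, 0.8]
width: -0.0005
```

```bash
python3 - <<'E'
from h import *
st();c=cal("wrist");im,d=eyes.get_image("wrist");save("w21",im);st()
E
```

```text
clk 15.20 vice xy mm [-60.2 -21.1] z 97.6 yaw err 0.54 tilt [ 0.002  0.035 -0.999] F vice [0.8 0.3 0.8] q [-0.25  0.17  2.02  0.01  0.91 -0.1 ]
clk 15.25 vice xy mm [-62.1 -20.9] z 94.9 yaw err 0.53 tilt [ 0.002  0.029 -1.   ] F vice [-1.4  0.5 -1.4] q [-0.25  0.18  2.02  0.01  0.91 -0.1 ]
```

View pics/w21.png

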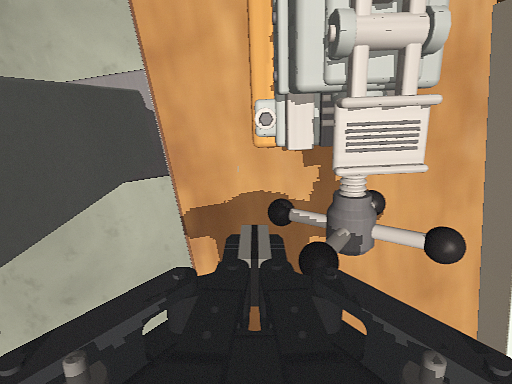

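Call:
servo_tool(
  deltas=[0,1.0,0,0.5,0,0,0,1.0,-0.3,0,0,0,0,1.0,-0.3,-0.5,0,0,0,1.0,-0.3,-1,0,0,0,1.0,-0.3,-1,0,0],
)

```text
clock: 15.75
position: [0.4519, -0.0389, 0.1033]
ee_rot: [-0.006, 0.758, 0.652, -0.004]
contact_force: [-15.1, -0.1, 2.8]
width: -0.0004
```

```bash
python3 - <<'E'
from h import *
st();c=cal("wrist");im,d=eyes.get_image("wrist");save("w22",im);st()
E
```

```text
clk 15.75 vice xy mm [-40.5 -20. ] z 103.3 yaw err 0.71 tilt [ 0.003 -0.014 -1.   ] F vice [-14.8  -2.5   2.8] q [-0.24  0.22  1.94  0.    1.   -0.09]
clk 15.80 vice xy mm [-39.4 -20. ] z 103.7 yaw err 0.71 tilt [ 0.003 -0.013 -1.   ] F vice [-14.4  -1.2   4.7] q [-0.24  0.22  1.94  0.    1.   -0.09]
```

View pics/w22.png

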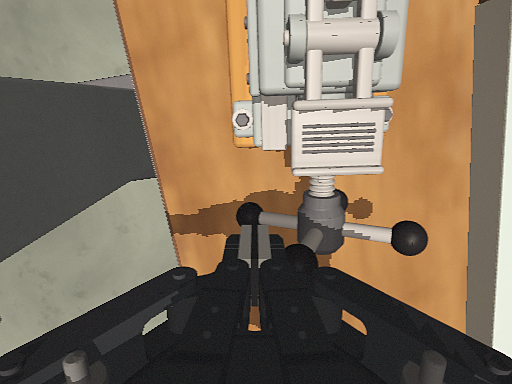

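Call:
servo_tool(
  deltas=[0,1.0,-0.3,-1,0,0,0,1.0,-0.2,-1,0,0,0,1.0,-0.2,-0.8,0,0],
)

```text
clock: 16.1
position: [0.4621, -0.0398, 0.108]
ee_rot: [-0.008, 0.758, 0.652, -0.004]
contact_force: [-15.1, 1.6, 6.6]
width: 0.0001
```

```bash
python3 - <<'E'
from h import *
st();c=cal("wrist");im,d=eyes.get_image("wrist");save("w23",im);st()
E
```

```text
clk 16.10 vice xy mm [-30.3 -19.3] z 108.0 yaw err 0.82 tilt [ 0.004 -0.017 -1.   ] F vice [-15.2  -0.9   6.6] q [-0.24  0.23  1.91  0.    1.02 -0.09]
clk 16.15 vice xy mm [-29.  -19.3] z 108.4 yaw err 0.81 tilt [ 0.004 -0.015 -1.   ] F vice [-15.5  -1.1   6.9] q [-0.24  0.23  1.91  0.    1.02 -0.09]
```

View pics/w23.png

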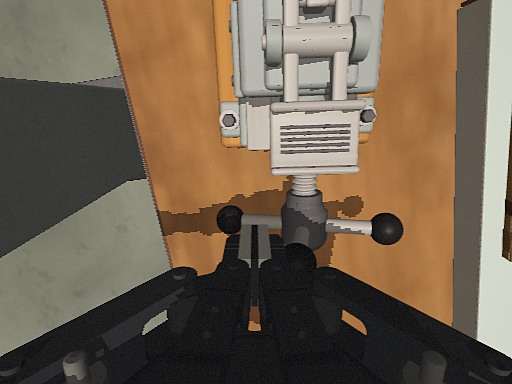

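Call:
servo_tool(
  deltas=[0,1.0,-0.2,-0.8,0,0,0,1.0,-0.1,-0.8,0,0,0,1.0,0,-0.8,0,0],
)

```text
clock: 16.45
position: [0.476, -0.0416, 0.111]
ee_rot: [-0.008, 0.757, 0.653, -0.005]
contact_force: [-14.7, 2.0, 12.9]
width: 0.0001
```

```bash
python3 - <<'E'
from h import *
st()
E
```

```text
clk 16.45 vice xy mm [-16.2 -18.8] z 111.0 yaw err 0.92 tilt [ 0.004 -0.019 -1.   ] F vice [-14.8  -0.4  12.9] q [-0.23  0.25  1.88  0.    1.04 -0.09]
```

Call:
servo_tool(
  deltas=[0,1.1,0,-0.8,0,0,0,1.2,0,-0.8,0,0],
)

```text
clock: 16.65
position: [0.4896, -0.043, 0.1116]
ee_rot: [-0.008, 0.757, 0.653, -0.004]
contact_force: [-13.7, 1.8, 1.9]
width: 0.0
```

```bash
python3 - <<'E'
from h import *
st();c=cal("wrist");im,d=eyes.get_image("wrist");save("w24",im);st()
E
```

```text
clk 16.65 vice xy mm [ -2.7 -18. ] z 111.6 yaw err 0.96 tilt [ 0.004 -0.017 -1.   ] F vice [-13.8  -0.4   1.9] q [-0.23  0.26  1.85  0.    1.05 -0.09]
clk 16.70 vice xy mm [ -1.3 -18. ] z 111.4 yaw err 0.95 tilt [ 0.004 -0.015 -1.   ] F vice [-11.5  -0.1   3.9] q [-0.23  0.26  1.85  0.    1.04 -0.09]
```

View pics/w24.png

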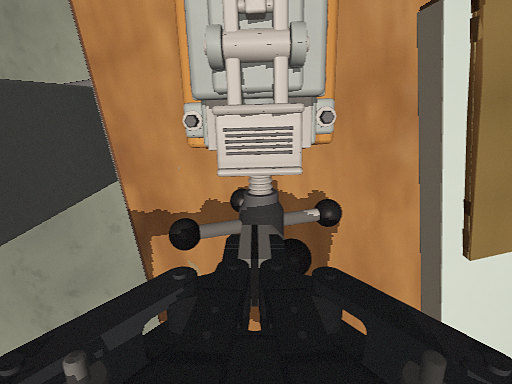

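Call:
servo_tool(
  deltas=[0,1.2,0.3,-0.6,0,0,0,1.2,0.4,-0.6,0,0,0,1.2,0.4,-0.6,0,0],
)

```text
clock: 17.0
position: [0.5171, -0.045, 0.1011]
ee_rot: [-0.007, 0.757, 0.653, -0.001]
contact_force: [-12.8, 1.3, -3.0]
width: 0.0001
```

```bash
python3 - <<'E'
from h import *
st();c=cal("wrist");im,d=eyes.get_image("wrist");save("w25",im);st()
E
```

```text
clk 17.00 vice xy mm [ 24.9 -15.4] z 101.1 yaw err 0.95 tilt [ 0.008 -0.013 -1.   ] F vice [-12.9  -0.8  -3. ] q [-0.23  0.31  1.81  0.01  1.04 -0.08]
clk 17.05 vice xy mm [ 25.7 -15.4] z 100.2 yaw err 0.94 tilt [ 0.008 -0.013 -1.   ] F vice [-8.8  2.6 -1.7] q [-0.23  0.31  1.81  0.01  1.03 -0.08]
```

View pics/w25.png

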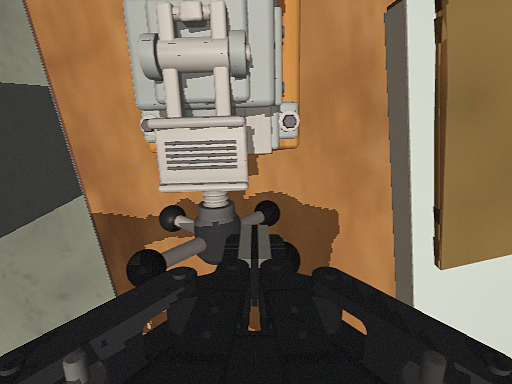

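Call:
servo_tool(
  deltas=[0,-0.2,-3,0,0,0,1,-1.0,-4.0,0,0,0,3,-1.0,-4,0,0,0,3.0,0,-2,0,0,1,2,0,0,0,0,0],
)

```text
clock: 17.55
position: [0.5232, 0.0451, 0.2416]
ee_rot: [-0.004, 0.765, 0.644, 0.002]
contact_force: [-0.7, -0.8, 0.3]
width: 0.0003
```

```bash
python3 - <<'E'
from h import *
st();im,q=prof("w26");np.savez("pics/w26.npz",im=im,q=q)
E
```

```text
clk 17.55 vice xy mm [16.2 74.4] z 241.6 yaw err -0.4 tilt [ 0.009 -0.004 -1.   ] F vice [-0.6 -0.9  0.3] q [-0.05  0.2   1.59  0.01  1.36  0.11]
-25 movjaw z84 (338, np.float64(62.3), np.float64(127.1), np.float64(143.2)) movcork (65, np.float64(137.6), np.float64(140.4), np.float64(143.2)) block (614, np.float64(146.0), np.float64(171.6), np.float64(194.5)) fixcork (67, np.float64(196.3), np.float64(199.1), np.float64(201.7))
0 movjaw z84 (318, np.float64(101.8), np.float64(129.9), np.float64(144.0)) movcork (71, np.float64(138.4), np.float64(141.2), np.float64(144.0)) block (624, np.float64(147.0), np.float64(172.4), np.float64(195.9)) fixcork (70, np.float64(197.7), np.float64(200.4), np.float64(203.2))
25 movjaw z84 (695, np.float64(60.7), np.float64(98.3), np.float64(145.7)) movcork (70, np.float64(140.1), np.float64(142.9), np.float64(145.7)) block (541, np.float64(148.4), np.float64(172.1), np.float64(197.2)) fixcork (68, np.float64(198.6), np.float64(201.3), np.float64(203.8))
```

View pics/w26.png

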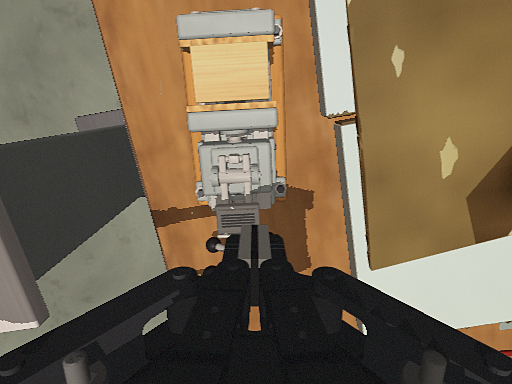

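```bash
python3 - <<'E'
from h import *
z=np.load("pics/w26.npz");q=z["q"];im=z["im"]
for v in range(198,240,3):print(v,q[v,238].round(1),im[v,238])
save("w26c",cv2.resize(im[0:260,160:310],None,fx=4,fy=4)[:,:][:600] if 0 else cv2.resize(im[90:250,170:310],None,fx=3.7,fy=3.7))
save("w26d",cv2.resize(im[0:150,160:300],None,fx=4,fy=4))
z=np.load("pics/w6.npz");q6=z["q"];
print("w6")
for v in range(60,165,6):print(v,q6[v,250].round(1))
print("w26")
for v in range(100,200,5):print(v,q[v,236].round(1))
E
```

```text
198 [-2.  47.5 82.8] [96 94 91]
201 [-2.6 41.7 75.4] [108 101  92]
204 [ -0.7  48.7 105.6] [80 76 71]
207 [ -0.6  46.6 108.5] [121 114 106]
210 [-1.2 40.3 99.8] [121 114 105]
213 [ -1.1  38.  102.2] [128 121 112]
216 [ -1.3  34.1 100.3] [138 129 119]
219 [ -1.3  31.3 101.5] [105  96  91]
222 [ -1.5  27.6 100.3] [88 82 78]
225 [ -1.4  25.3 102.6] [64 58 55]
228 [ -1.5  21.5 101.4] [123 115 105]
231 [ -1.5  18.6 102.3] [117 112 103]
234 [  8.   81.9 247.4] [47 46 44]
237 [  8.2  82.  251.1] [18 22 19]
w6
60 [ -3.  101.7 101.5]
66 [ -2.9  97.5 100.5]
72 [-2.8 93.8 90.6]
78 [ -2.8  88.6 100.4]
84 [ -2.8  84.  102.6]
90 [ -2.7  79.5 102.9]
96 [-2.5 74.9 88.6]
102 [-2.5 70.  88.5]
108 [-2.4 65.1 88.8]
114 [-2.2 59.6 78.2]
120 [ -2.4  56.4 106.8]
126 [ -2.3  51.1 101.5]
132 [-2.2 46.  99.9]
138 [ -2.2  41.4 102.3]
144 [ -2.1  36.2 101.2]
150 [ -2.   31.1 101.2]
156 [ -1.9  25.8 100.7]
162 [ -1.9  21.8 106. ]
w26
100 [ -1.5 146.8  89.4]
105 [ -2.  142.2  82.6]
110 [ -2.1 137.5  82.6]
115 [ -2.2 132.7  83.4]
120 [ -2.2 128.1  84.9]
125 [ -2.4 123.1  83.1]
130 [ -2.6 118.2  82.3]
135 [ -5.5 108.8  38.9]
140 [ -3.4 107.3  73.5]
145 [ -2.9 103.3  82.2]
150 [-2.6 99.2 88.1]
155 [-2.  96.1 99.6]
160 [ -2.   91.5 100.7]
165 [-3.  83.9 87.6]
170 [-2.4 81.3 99. ]
175 [ -2.1  77.5 103.7]
180 [ -2.3  72.2 102.5]
185 [-3.4 63.4 88.9]
190 [-3.6 58.  88.3]
195 [-4.2 50.2 80.7]
```

View pics/w26c.png

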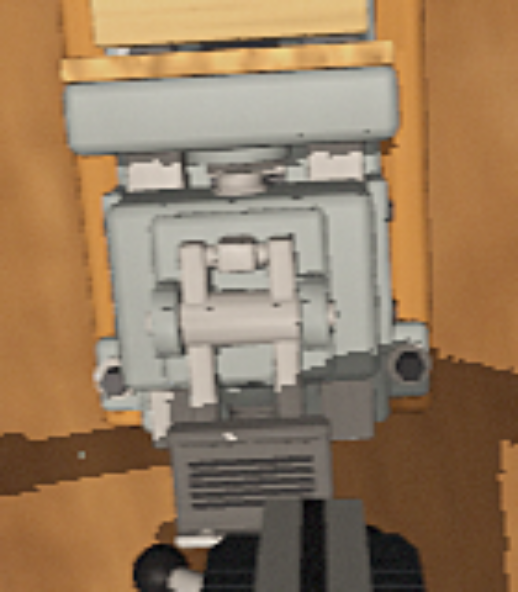

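View pics/w26d.png

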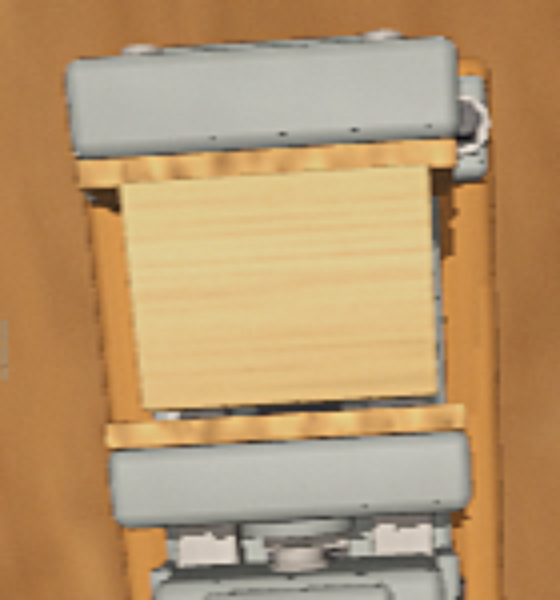

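```bash
python3 - <<'E'
from h import *
def an(n,q,ylo,yhi):
    s=(abs(q[...,0]+1)<18)&(q[...,1]>ylo)&(q[...,1]<yhi)&(q[...,2]>92)&(q[...,2]<110)
    p=q[s];A=np.c_[p[:,1]-p[:,1].mean(),np.ones(len(p))];c=np.linalg.lstsq(A,p[:,2],rcond=None)[0]
    print(n,len(p),"mean y",p[:,1].mean().round(1),"z",c[1].round(2),"slope",c[0].round(3))
def lip(n,q,x=(-16,14)):
    s=(q[...,0]>x[0])&(q[...,0]<x[1])&(q[...,2]>105.5)&(q[...,2]<113)&(q[...,1]>-20)&(q[...,1]<66);p=q[s]
    print(n,"lip pts",len(p),np.percentile(p[:,1],[5,50,95]).round(1),p[:,2].mean().round(1))
z=np.load("pics/wrist1.npz")["P"];q=np.dstack([(z[...,:2]-O)@EX,(z[...,:2]-O)@EY,z[...,2]])*1e3
an("w1",q,-9,9);lip("w1",q)
for n in("w6","w9","w10","w12","w13","w14","w15","w26"):
    q=np.load(f"pics/{n}.npz")["q"];lip(n,q)
an("w6",np.load("pics/w6.npz")["q"],31,48);an("w12",np.load("pics/w12.npz")["q"],31,48);an("w15",np.load("pics/w15.npz")["q"],28,45);an("w26",np.load("pics/w26.npz")["q"],24,40)
E
```

```text
w1 506 mean y 0.2 z 101.62 slope -0.017
w1 lip pts 148 [-17.3  13.9  16.7] 108.1
w6 lip pts 265 [22.6 54.  56.5] 108.3
w9 lip pts 888 [22.7 53.6 56.1] 108.4
w10 lip pts 956 [-11.3  53.4  55.9] 108.6
w12 lip pts 1062 [22.8 53.7 56.1] 108.4
w13 lip pts 946 [22.4 53.5 55.9] 108.3
w14 lip pts 787 [22.2 53.1 55.4] 108.4
w15 lip pts 782 [21.4 52.4 54.7] 108.4
w26 lip pts 159 [44.5 46.9 48.9] 108.5
w6 877 mean y 39.6 z 101.65 slope -0.014
w12 3415 mean y 39.7 z 101.58 slope -0.017
w15 2500 mean y 36.6 z 101.63 slope 0.0
w26 524 mean y 32.4 z 101.59 slope -0.0
```

Measured: the lever is still fully up, but the carriage has crept back. The front lip went from y=54 to y=46.9, mostly under my hard pushes once the block was pinched, and the jaw now has about 2.5 mm of play again. I'll tighten again with less force and check the lip position after each stroke.

Call:
servo_tool(
  deltas=[-3.0,-2.5,0,0,0,0,-3.0,-2.5,1.0,0,0,0,-3.0,-2.0,2.5,0,0,0,-0.8,-1.2,3.5,0,0,0,0,0,4.0,0,0,0,0,0,3.0,0,0,0,0,0,1.0,0,0,0],
)

```text
clock: 18.3
position: [0.4425, -0.039, 0.0992]
ee_rot: [0.004, 0.762, 0.648, 0.01]
contact_force: [-26.4, 3.2, 35.7]
width: 0.0002
```

```bash
cat >> h.py <<'E'
def look(name):
    st();c=cal("wrist");im,d=eyes.get_image("wrist");save(name,im);z=pts("wrist",d,c)
    q=np.dstack([(z[...,:2]-O)@EX,(z[...,:2]-O)@EY,z[...,2]])*1e3;np.savez(f"pics/{name}.npz",q=q,im=im)
    s=(q[...,0]>-18)&(q[...,0]<14)&(q[...,2]>105.5)&(q[...,2]<113)&(q[...,1]>36)&(q[...,1]<66);p=q[s]
    if len(p)>20:
        L=np.median(p[:,1]);s=(abs(q[...,0]+1)<18)&(q[...,1]>L-23)&(q[...,1]<L-6)&(abs(q[...,2]-100)<9);r=q[s]
        k=np.polyfit(r[:,1]-L,r[:,2],1) if len(r)>20 else [0,0]
        print("lip y %.1f  plate slope %.3f z %.1f"%(L,k[0],np.median(r[:,2]) if len(r) else 0))
    # balls: dark compact blobs
    g=(im.max(-1)<60).astype(np.uint8);hy=(q[...,1]<-5)&(q[...,1]>-40)&(q[...,2]<135)&(q[...,2]>15)&(abs(q[...,0])<70)
    n,l,s_,c_=cv2.connectedComponentsWithStats((g.astype(bool)&hy).astype(np.uint8))
    for i in range(1,n):
        if s_[i,4]>60:
            r=q[l==i];print(" dark",s_[i,4],c_[i].round(0),np.median(r,0).round(1))
E
python3 -c "
from h import *
look('w27')"
```

```text
clk 18.30 vice xy mm [-49.7 -21.7] z 99.2 yaw err 0.11 tilt [ 0.01  0.02 -1.  ] F vice [-26.6  -1.1  35.7] q [-0.25  0.19  1.99  0.01  0.94 -0.1 ]
lip y 46.2  plate slope -0.017 z 101.6
 dark 368 [372. 205.] [ 36.1 -21.1  39.5]
 dark 90 [314. 219.] [-13.  -23.5  68.1]
 dark 455 [273. 210.] [-35.2 -25.8  37.9]
 dark 215 [254. 241.] [-50.4 -10.4 121.7]
 dark 315 [231. 247.] [-60.7 -14.3 118.3]
 dark 702 [286. 251.] [-34.5 -19.6 110. ]
 dark 1165 [420. 253.] [ 31.5 -22.6 109.2]
```

View pics/w27.png

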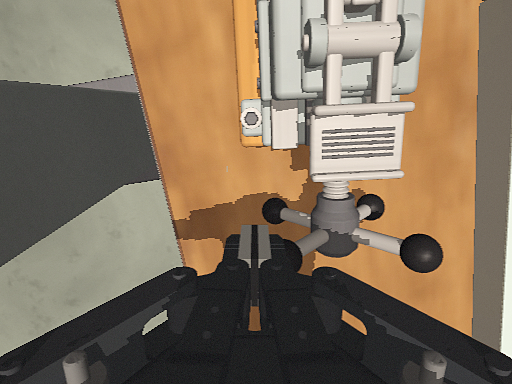

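Call:
servo_tool(
  deltas=[0,-1.0,-1.0,0,0,0,-0.1,-1.0,0,0,0,0,0,0,1.0,0,0,0,0,0,0.7,0,0,0],
)

```text
clock: 18.75
position: [0.4261, -0.0383, 0.0935]
ee_rot: [0.005, 0.762, 0.648, 0.01]
contact_force: [0.3, -0.1, -0.3]
width: -0.0
```

```bash
python3 -c "
from h import *
look('w28')"
```

```text
clk 18.75 vice xy mm [-66.  -23.6] z 93.5 yaw err 0.13 tilt [ 0.009  0.021 -1.   ] F vice [ 0.4 -0.  -0.3] q [-0.26  0.18  2.03  0.01  0.91 -0.11]
lip y 46.1  plate slope -0.020 z 101.6
 dark 104 [342. 217.] [-13.2 -21.   66.8]
 dark 386 [401. 206.] [ 36.8 -21.   40.8]
 dark 436 [298. 210.] [-34.5 -25.9  36.1]
 dark 600 [254. 267.] [-66.9 -16.6 129.8]
 dark 369 [277. 249.] [-56.7 -16.1 115.6]
 dark 1343 [458. 256.] [ 29.6 -23.  110.1]
 dark 1027 [313. 256.] [-38.8 -24.7 106.4]
```

View pics/w28.png

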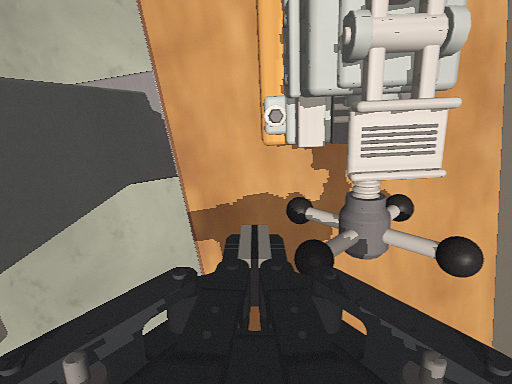

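Call:
servo_tool(
  deltas=[0,0.9,-0.2,0.5,0,0,0,0.9,-0.5,0,0,0,0,1.0,-0.5,0,0,0,0,1.0,-0.4,-0.5,0,0,0,1.0,-0.4,-1,0,0,0,1.0,-0.4,-1,0,0,0,1.0,-0.3,-1,0,0],
)

```text
clock: 19.5
position: [0.4577, -0.0415, 0.1121]
ee_rot: [-0.013, 0.761, 0.649, -0.003]
contact_force: [-12.1, 1.4, 11.0]
width: 0.0003
```

```bash
python3 -c "
from h import *
look('w29')"
```

```text
clk 19.50 vice xy mm [-34.3 -21.7] z 112.1 yaw err 0.3 tilt [ 0.012 -0.023 -1.   ] F vice [-12.1  -0.6  11. ] q [-0.25  0.22  1.91  0.01  1.03 -0.1 ]
lip y 46.1  plate slope -0.015 z 101.6
 dark 1705 [298. 238.] [-11.3 -22.5 116.2]
 dark 66 [329. 197.] [ 22.5 -21.4  27.4]
 dark 508 [239. 214.] [-46.4 -26.   58.1]
 dark 793 [392. 229.] [ 45.2 -22.   90.1]
 dark 115 [254. 234.] [-34.3 -10.2 126.8]
 dark 214 [232. 242.] [-44.3 -14.4 127.5]
```

Call:
servo_tool(
  deltas=[0,1.0,0,-0.8,0,0,0,1.0,0.1,-0.8,0,0,0,1.0,0.2,-0.6,0,0,0,1.0,0.3,-0.6,0,0,0,1.0,0.4,-0.6,0,0],
)

```text
clock: 20.05
position: [0.5036, -0.0459, 0.1132]
ee_rot: [0.003, 0.761, 0.649, 0.013]
contact_force: [-6.0, 2.9, 3.5]
width: -0.0002
```

```bash
python3 -c "
from h import *
look('w30')"
```

```text
clk 20.05 vice xy mm [ 11.7 -18.5] z 113.2 yaw err 0.34 tilt [ 0.016  0.022 -1.   ] F vice [-6.4  1.9  3.5] q [-0.24  0.26  1.85  0.02  1.01 -0.09]
lip y 45.8  plate slope -0.016 z 101.6
 dark 334 [206. 203.] [-25.3 -22.5  31. ]
 dark 1061 [239. 227.] [  2.1 -16.9  81.2]
 dark 435 [297. 207.] [ 43.8 -20.5  49. ]
 dark 909 [163. 242.] [-39.9 -24.8  99.6]
 dark 624 [286. 246.] [ 28.4 -17.  118.5]
```

Call:
servo_tool(
  deltas=[0,0.9,0.6,-0.6,0,0,0,0.8,0.6,-0.6,0,0,0,-0.2,-2.5,0,0,0,-0.1,-2.5,-1.5,0,0,0,0,-4.0,0,0,0,0,0,-3.2,0,0.5,0,0,0,-0.2,2.5,0.5,0,0,0,0,2.0,0,0,0],
)

```text
clock: 20.9
position: [0.43, -0.0353, 0.0951]
ee_rot: [0.009, 0.76, 0.65, 0.017]
contact_force: [0.8, 0.2, -0.0]
width: -0.0
```

```bash
python3 -c "
from h import *
look('w31')"
```

```text
clk 20.90 vice xy mm [-62.7 -20. ] z 95.1 yaw err 0.41 tilt [ 0.015  0.036 -0.999] F vice [ 0.8  0.4 -0. ] q [-0.26  0.17  2.03  0.02  0.9  -0.12]
lip y 46.1  plate slope -0.014 z 101.6
 dark 129 [381. 204.] [ 31.9 -19.4  33.9]
 dark 165 [334. 226.] [-13.  -25.   67.9]
 dark 540 [282. 216.] [-41.9 -24.2  46.2]
 dark 596 [254. 267.] [-64.  -13.6 131.4]
 dark 1089 [451. 247.] [ 37.7 -20.7 100.6]
 dark 323 [277. 247.] [-53.5 -12.6 115.5]
 dark 778 [330. 259.] [-28.3 -20.4 112.9]
```

View pics/w31.png

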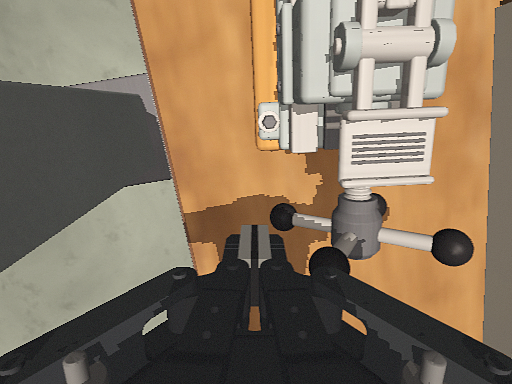

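Call:
servo_tool(
  deltas=[0,1.0,0,1.5,0,0,0,1.0,-0.4,0,0,0,0,1.0,-0.4,-0.5,0,0,0,1.0,-0.4,-1,0,0,0,1.0,-0.4,-1,0,0],
)

```text
clock: 21.45
position: [0.4637, -0.0395, 0.1061]
ee_rot: [-0.003, 0.76, 0.65, 0.009]
contact_force: [-5.7, 1.3, -3.8]
width: -0.0001
```

```bash
python3 -c "
from h import *
look('w32')"
```

```text
clk 21.45 vice xy mm [-28.8 -18.7] z 106.1 yaw err 0.49 tilt [ 0.017  0.007 -1.   ] F vice [-5.9  0.3 -3.8] q [-0.25  0.22  1.93  0.02  0.99 -0.11]
lip y 45.6  plate slope -0.018 z 101.6
 dark 2015 [296. 243.] [ -7.6 -19.4 114.8]
 dark 933 [227. 232.] [-44.5 -21.   68.5]
 dark 741 [381. 227.] [ 47.7 -19.9  81.5]
 dark 162 [254. 237.] [-29.3  -7.5 123.9]
```

Call:
servo_tool(
  deltas=[0,0.8,-0.1,-0.8,0,0,0,0.8,0,-0.8,0,0],
)

```text
clock: 21.7
position: [0.4754, -0.0407, 0.1076]
ee_rot: [0.003, 0.759, 0.65, 0.015]
contact_force: [-7.4, 2.0, 4.1]
width: 0.0001
```

```bash
python3 -c "
from h import *
look('w33')"
```

```text
clk 21.70 vice xy mm [-17. -18.] z 107.6 yaw err 0.52 tilt [ 0.018  0.024 -1.   ] F vice [-7.6  0.8  4.1] q [-0.25  0.23  1.92  0.02  0.98 -0.11]
lip y 45.3  plate slope -0.021 z 101.6
 dark 1890 [287. 239.] [  0.8 -17.7 116.7]
 dark 604 [355. 220.] [ 48.8 -19.7  71.1]
 dark 721 [203. 231.] [-48.1 -24.6  77.5]
 dark 154 [254. 236.] [-17.8  -6.8 124.6]
 dark 301 [232. 245.] [-28.  -11.  125.4]
```

Call:
servo_tool(
  deltas=[0,0.8,0.1,-0.5,0,0,0,0.8,0.2,-0.5,0,0],
)

```text
clock: 21.95
position: [0.4869, -0.0413, 0.1056]
ee_rot: [0.005, 0.759, 0.65, 0.017]
contact_force: [-6.9, 2.4, 7.3]
width: -0.0001
```

```bash
python3 -c "
from h import *
look('w34')"
```

```text
clk 21.95 vice xy mm [ -5.5 -16.7] z 105.6 yaw err 0.53 tilt [ 0.02   0.03  -0.999] F vice [-7.2  1.2  7.3] q [-0.24  0.24  1.9   0.03  0.97 -0.11]
lip y 45.1  plate slope -0.016 z 101.6
 dark 2207 [274. 235.] [  5.2 -15.7 113.3]
 dark 522 [331. 217.] [ 47.4 -19.5  59.9]
 dark 848 [184. 242.] [-45.4 -24.2  88.6]
 dark 332 [232. 246.] [-16.6  -9.6 124.8]
```

View pics/w34.png

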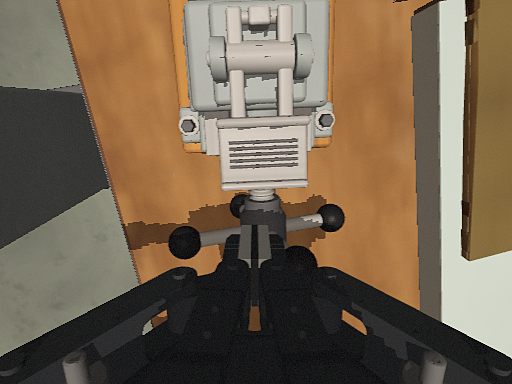

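```bash
python3 - <<'E'
from h import *
for n,u,v in(("w28",275,116),("w31",269,122),("w34",188,126),("w12",268,113),("w34",325,121)):
    q=np.load(f"pics/{n}.npz")["q"];p=q[v-9:v+10,u-9:u+10].reshape(-1,3);im=np.load(f"pics/{n}.npz")["im"][v-9:v+10,u-9:u+10].reshape(-1,3)
    s=(im.max(-1)<110)&(p[:,2]<45);print(n,s.sum(),np.median(p[s],0).round(1))
E
```

```text
w28 46 [-52.2  39.1  34. ]
w31 46 [-52.7  38.5  34.1]
w34 62 [-48.5  37.9  34.1]
w12 45 [-53.4  38.6  33.9]
w34 87 [44.3 42.1 33.8]
```

The bolt reference shifted by the same amount, so the apparent lip creep is measurement bias. Relative to the bolt the carriage is holding. Continuing.

Call:
servo_tool(
  deltas=[0,0.8,0.3,-0.5,0,0,0,0.8,0.3,-0.5,0,0],
)

```text
clock: 22.2
position: [0.5002, -0.0419, 0.1012]
ee_rot: [0.007, 0.759, 0.65, 0.021]
contact_force: [-6.8, 1.2, 6.1]
width: -0.0002
```

```bash
python3 -c "
from h import *
look('w35')"
```

```text
clk 22.20 vice xy mm [  7.6 -15.2] z 101.2 yaw err 0.55 tilt [ 0.023  0.039 -0.999] F vice [-6.9  0.1  6.1] q [-0.24  0.26  1.89  0.03  0.96 -0.1 ]
lip y 44.7  plate slope -0.017 z 101.6
 dark 379 [205. 212.] [-27.1 -22.3  31.8]
 dark 483 [302. 216.] [ 42.7 -19.8  47.5]
 dark 1043 [236. 230.] [ -3.1 -11.2  79.2]
 dark 951 [292. 255.] [ 26.1 -15.5 116.3]
 dark 970 [164. 257.] [-39.6 -23.2 100.9]
```

View pics/w35.png

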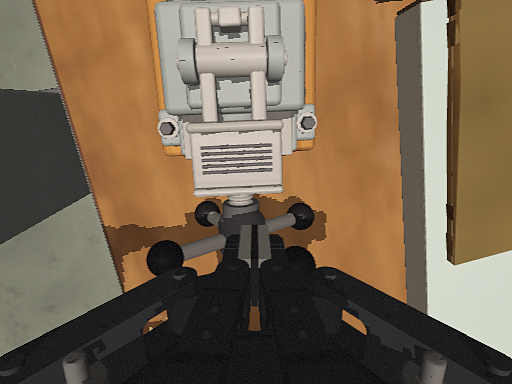

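Call:
servo_tool(
  deltas=[0,0.9,0.2,-0.5,0,0,0,0.8,0.3,-0.5,0,0,0,-0.2,-2.5,0,0,0,-0.3,-2.5,-1.5,1,-0.6,0,-0.2,-4.0,0,1,-0.6,0,0,-3.2,0,0.5,0,0,0,0,2.5,0,0,0,0,0,2.0,0,0,0],
)

```text
clock: 23.05
position: [0.4193, -0.0361, 0.0963]
ee_rot: [0.006, 0.759, 0.651, 0.004]
contact_force: [-0.6, -0.4, -0.9]
width: 0.0001
```

```bash
python3 -c "
from h import *
look('w36')"
```

```text
clk 23.05 vice xy mm [-73.1 -22.6] z 96.3 yaw err 0.64 tilt [-0.001  0.014 -1.   ] F vice [-0.5 -0.5 -0.9] q [-0.25  0.17  2.03  0.    0.93 -0.1 ]
lip y 44.5  plate slope -0.011 z 101.5
 dark 265 [406. 202.] [ 35.5 -18.7  38.3]
 dark 435 [303. 208.] [-38.1 -23.5  39.4]
 dark 144 [353. 216.] [-13.  -20.2  67.7]
 dark 1260 [471. 250.] [ 32.7 -20.5 106.7]
 dark 316 [277. 247.] [-63.4 -14.9 115.8]
 dark 1038 [335. 255.] [-34.9 -22.2 109.8]
```

View pics/w36.png

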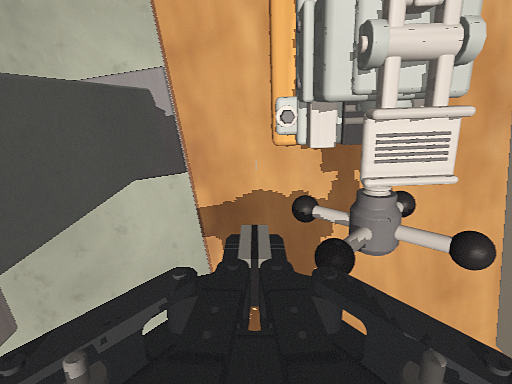

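```bash
cat >> h.py <<'E'
def bolt(n,u,v):
    z=np.load(f"pics/{n}.npz");q=z["q"];p=q[v-9:v+10,u-9:u+10].reshape(-1,3);im=z["im"][v-9:v+10,u-9:u+10].reshape(-1,3)
    s=(im.max(-1)<110)&(p[:,2]<45);print("bolt",n,s.sum(),np.median(p[s],0).round(1))
E
python3 -c "
from h import *
bolt('w36',288,117);bolt('w35',168,128);bolt('w35',308,123)"
```

```text
bolt w36 43 [-53.5  39.   33.6]
bolt w35 78 [-48.3  38.7  33.8]
bolt w35 76 [44.3 42.4 33.7]
```

After pinching, the carriage backs elastically against the teeth, about 1.6 mm so far, and the clamping force rises with that. Earlier I overloaded it past a tooth, so now I'll aim for about 10 N at the ball and then stop.

Call:
servo_tool(
  deltas=[0,1.4,-0.2,0,0,0,0,1.0,-0.4,0,0,0,0,0.8,-0.4,-0.5,0,0,0,0.8,-0.4,-1,0,0,0,0.8,-0.4,-1,0,0],
)

```text
clock: 23.6
position: [0.4526, -0.0404, 0.1115]
ee_rot: [0.004, 0.758, 0.652, 0.004]
contact_force: [-9.1, 0.9, 0.1]
width: -0.0002
```

```bash
python3 -c "
from h import *
look('w37')"
```

```text
clk 23.60 vice xy mm [-39.5 -21.4] z 111.5 yaw err 0.72 tilt [ 0.001  0.011 -1.   ] F vice [-9.2 -0.6  0.1] q [-0.24  0.2   1.94  0.    0.99 -0.09]
lip y 44.1  plate slope -0.017 z 101.6
 dark 172 [338. 195.] [ 26.8 -19.5  30.7]
 dark 209 [297. 214.] [-12.  -21.9  71.9]
 dark 493 [247. 208.] [-43.6 -24.5  51.4]
 dark 873 [397. 230.] [ 41.9 -20.3  96.8]
 dark 1331 [301. 243.] [-17.9 -23.4 116.7]
 dark 123 [254. 234.] [-40.1  -9.8 126. ]
 dark 232 [232. 243.] [-50.2 -14.  126.9]
```

View pics/w37.png

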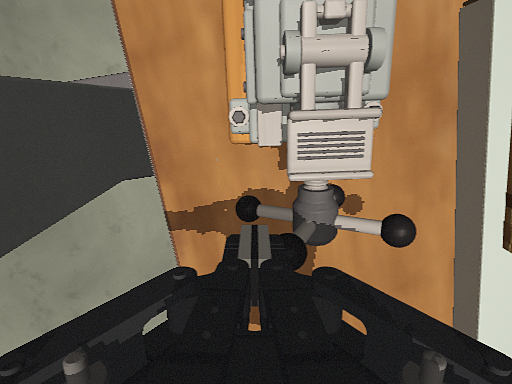

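Call:
servo_tool(
  deltas=[0,0.9,-0.3,-0.8,0,0,0,0.9,-0.2,-0.8,0,0],
)

```text
clock: 23.85
position: [0.4634, -0.0416, 0.1173]
ee_rot: [0.007, 0.758, 0.652, 0.007]
contact_force: [-11.5, 0.4, 4.3]
width: -0.0002
```

```bash
python3 -c "
from h import *
bolt('w37',238,117);look('w38')"
```

```text
bolt w37 48 [-51.3  37.8  34.1]
clk 23.85 vice xy mm [-28.7 -20.8] z 117.3 yaw err 0.78 tilt [ 0.001  0.019 -1.   ] F vice [-11.4  -1.5   4.3] q [-0.24  0.2   1.92  0.    1.   -0.09]
lip y 43.9  plate slope -0.015 z 101.6
 dark 1334 [291. 232.] [ -9.3 -22.3  82. ]
 dark 516 [228. 210.] [-46.5 -24.7  59.3]
 dark 714 [375. 221.] [ 45.7 -20.1  88.8]
 dark 82 [254. 231.] [-29.3  -9.3 128.4]
 dark 148 [233. 240.] [-39.3 -13.4 129.9]
```

View pics/w38.png

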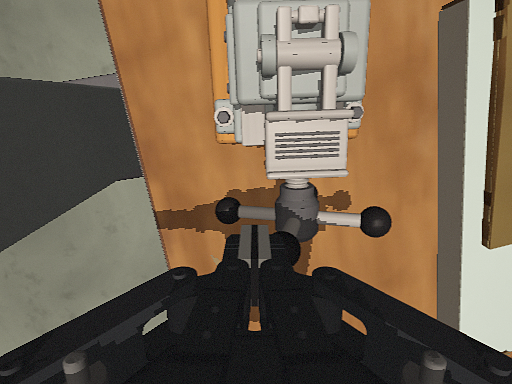

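Call:
servo_tool(
  deltas=[0,0.9,-0.1,-0.6,0,0,0,1.0,0,-0.6,0,0,0,1.0,0,0,0,0],
)

```text
clock: 24.2
position: [0.4804, -0.0437, 0.1216]
ee_rot: [0.003, 0.757, 0.653, 0.003]
contact_force: [-10.8, 1.6, 8.5]
width: 0.0003
```

```bash
python3 -c "
from h import *
bolt('w38',224,117);look('w39')"
```

```text
bolt w38 61 [-50.2  38.1  34.1]
clk 24.20 vice xy mm [-11.6 -20.2] z 121.6 yaw err 0.87 tilt [ 0.001  0.008 -1.   ] F vice [-10.9  -0.2   8.5] q [-0.24  0.23  1.87  0.    1.03 -0.09]
lip y 43.6  plate slope -0.011 z 101.6
 dark 1362 [276. 224.] [  2.5 -19.1  81.1]
 dark 547 [344. 211.] [ 48.9 -19.8  73.6]
 dark 578 [200. 217.] [-47.7 -24.6  74.8]
 dark 87 [234. 238.] [-21.9 -12.7 131.3]
```

View pics/w39.png

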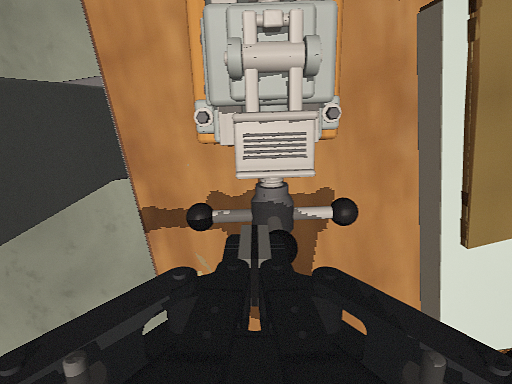

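Call:
servo_tool(
  deltas=[0,-0.5,-0.3,0,0,0,0,-1,-2,0,0,0,1,0,-4.0,0,0,0,3,1.0,-4,0,0,0,3.5,1,-2,0,0,1,3,0,0,0,0,0],
)

```text
clock: 24.85
position: [0.5145, 0.0574, 0.2593]
ee_rot: [0.011, 0.766, 0.643, 0.011]
contact_force: [0.8, -0.4, -0.1]
width: 0.0002
```

```bash
python3 - <<'E'
from h import *
bolt('w39',203,117)
st();im,q=prof("w40");np.savez("pics/w40.npz",im=im,q=q)
save("w40c",cv2.resize(im[0:250,150:310],None,fx=3,fy=2.4) if 0 else cv2.resize(im[0:240,150:310],None,fx=2.5,fy=2.5))
E
```

```text
bolt w39 60 [-48.9  37.4  34.1]
clk 24.85 vice xy mm [ 5.6 85.1] z 259.3 yaw err -0.58 tilt [ 0.003  0.031 -1.   ] F vice [ 0.9 -0.2 -0.1] q [-0.02  0.16  1.59 -0.    1.36  0.15]
-25 movjaw z84 (315, np.float64(62.4), np.float64(128.5), np.float64(144.8)) movcork (51, np.float64(139.7), np.float64(141.8), np.float64(144.8)) block (548, np.float64(146.0), np.float64(171.6), np.float64(195.3)) fixcork (61, np.float64(196.2), np.float64(198.9), np.float64(201.7))
0 movjaw z84 (284, np.float64(99.4), np.float64(131.4), np.float64(145.7)) movcork (57, np.float64(140.5), np.float64(143.5), np.float64(146.5)) block (536, np.float64(147.6), np.float64(172.4), np.float64(196.0)) fixcork (62, np.float64(197.7), np.float64(200.4), np.float64(202.6))
25 movjaw z84 (571, np.float64(60.6), np.float64(98.3), np.float64(147.2)) movcork (59, np.float64(142.1), np.float64(144.3), np.float64(147.3)) block (469, np.float64(148.4), np.float64(172.3), np.float64(197.1)) fixcork (62, np.float64(198.6), np.float64(201.3), np.float64(204.2))
```

View pics/w40c.png

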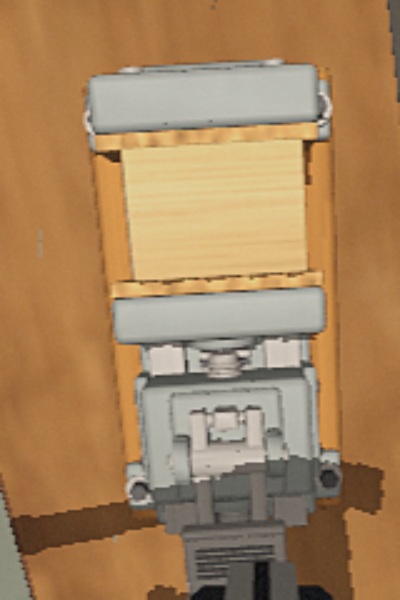

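Call:
servo_tool(
  deltas=[0,0,0,0,0,0,0,0,0,0,0,0,0,0,0,0,0,0,0,0,0,0,0,0,0,0,0,0,0,0,0,0,0,0,0,0,0,0,0,0,0,0,0,0,0,0,0,0,0,0,0,0,0,0,0,0,0,0,0,0],
)

```text
clock: 25.9
position: [0.5172, 0.0595, 0.2607]
ee_rot: [0.011, 0.765, 0.644, 0.014]
contact_force: [0.0, 0.3, 0.0]
width: -0.0002
```

```bash
python3 - <<'E'
from h import *
prof("x");look("w41");prof("w42")
def lip(q):
    s=(q[...,0]>-18)&(q[...,0]<14)&(q[...,2]>105.5)&(q[...,2]<113)&(q[...,1]>36)&(q[...,1]<66);return np.median(q[s][:,1])
print("lip w40",lip(np.load("pics/w40.npz")["q"]),"w26",lip(np.load("pics/w26.npz")["q"]))
from h import *
s0=np.load("pics/side0.npz")["im"];im,d=eyes.get_image("side");save("s41",im)
t0=np.load("pics/top0.npz")["im"];im2,d=eyes.get_image("top");save("t41",im2)
E
```

```text
-25 movjaw z84 (309, np.float64(63.0), np.float64(128.7), np.float64(145.0)) movcork (54, np.float64(139.8), np.float64(142.0), np.float64(144.9)) block (525, np.float64(146.3), np.float64(171.3), np.float64(195.1)) fixcork (62, np.float64(196.7), np.float64(198.8), np.float64(201.6))
0 movjaw z84 (277, np.float64(99.1), np.float64(132.4), np.float64(145.7)) movcork (58, np.float64(140.6), np.float64(143.6), np.float64(145.8)) block (523, np.float64(147.0), np.float64(172.0), np.float64(195.9)) fixcork (59, np.float64(197.6), np.float64(200.4), np.float64(203.3))
25 movjaw z84 (577, np.float64(60.7), np.float64(98.0), np.float64(147.4)) movcork (53, np.float64(142.3), np.float64(144.5), np.float64(147.4)) block (444, np.float64(148.7), np.float64(172.7), np.float64(197.5)) fixcork (61, np.float64(198.4), np.float64(201.4), np.float64(204.2))
clk 25.95 vice xy mm [ 8.  87.7] z 260.8 yaw err -0.51 tilt [ 0.007  0.035 -0.999] F vice [ 0.2 -0.6  0.6] q [-0.02  0.16  1.59  0.    1.36  0.15]
lip y 44.4  plate slope -0.015 z 101.6
 dark 73 [288. 251.] [ 54.7 -18.5  70.7]
 dark 179 [203. 259
[... 226 characters left out ...]
at64(195.1)) fixcork (61, np.float64(196.8), np.float64(199.6), np.float64(201.7))
0 movjaw z84 (277, np.float64(99.1), np.float64(131.5), np.float64(145.8)) movcork (58, np.float64(140.6), np.float64(143.7), np.float64(145.8)) block (524, np.float64(147.0), np.float64(172.0), np.float64(195.9)) fixcork (56, np.float64(197.7), np.float64(199.6), np.float64(202.4))
25 movjaw z84 (576, np.float64(61.2), np.float64(97.6), np.float64(146.8)) movcork (53, np.float64(142.4), np.float64(144.5), np.float64(147.5)) block (449, np.float64(148.7), np.float64(172.8), np.float64(196.8)) fixcork (57, np.float64(198.5), np.float64(201.3), np.float64(204.1))
lip w40 44.385141186835995 w26 46.890592378373526
```

View pics/s41.png

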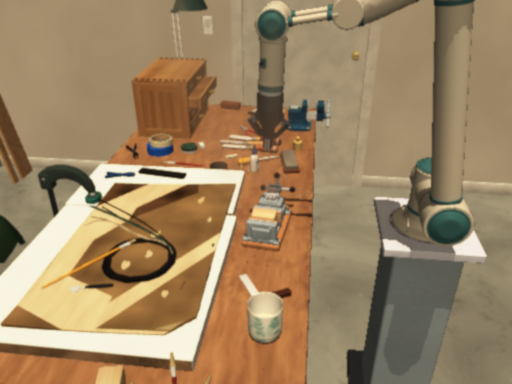

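The carriage and jaw held still over a 1 s wait, the lever plate is at its start height, and the block is seated against both corks. The bystanders are where they were. Handing in.

```bash
python3 -c "
from h import *
st();manip.sign_off();print('done')"
```

```text
clk 26.15 vice xy mm [ 8.  87.8] z 260.8 yaw err -0.5 tilt [ 0.007  0.035 -0.999] F vice [-0.6 -0.  -0.5] q [-0.02  0.16  1.59  0.    1.36  0.15]
the job is handed in; nothing more can be done
done
```

The block is clamped and I handed the job in at 26 s; sign-off gave no verdict. I held the lever down and slid the carriage 40 mm, which left a jaw opening of about 53 mm. I then let the lever spring up and turned the handle clockwise by pushing its balls, one stroke after another.

**What went wrong on the way:**
- **Slipped tooth:** my first tightening pushed too hard, up to about 14–15 N at a ball, and the carriage slipped back one rack tooth (8 mm). That left about 2.5 mm of play. The teeth re-seated with the lever up, and I tightened again with less force.
- **Finger on a ball:** between strokes I once lowered the fingers onto a ball, with 36 N straight down (about 44 N in all). It was a fingertip, so the 40 N limit on the arm and gripper body may not apply.

**Last checks:**
- **Lever:** the plate stands at its starting height and slope, so the lever is up.
- **Clamping force:** the last push took about 11 N at the ball, against about 6–7.5 N when the screw turned freely. I estimate this as well over 100 N on the block, but the jaw force was not measured directly.
- **Jaw opening:** it measures about 51 mm, with the block against both corks.
- **Carriage:** it sits 1–2.5 mm back from the middle of its rack gap (my measurements differ). It did not move over a 1 s wait.
- **Block:** its top is at about 91 mm, so it stands flat on the ways. It is parallel to the jaws and about central.
- **Surroundings:** the oil stone, square, cup and bottle look unmoved in the side view by eye, and the robot was clear of everything.

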